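# Put the loose finials away in the double-door locker's screw-capped jar

## Task

Put every loose brass finial standing about on the shelf away in the jar inside the double-door locker: draw the flush bolt on the passive leaf and open both leaves wide, unscrew the captive cap and swing it back, put the finials in, then swing the cap down again and screw it fully home. Leave both leaves standing open, and do not disturb the rooks, rule, drum, cork block or acrylic case with its finials.

Things in the scene. Friction and masses are not known exactly. Their poses are not given: they have to be found in the camera images.
- locker: Low plywood locker on its back, doors up, fixed; 200 (x) x 280 (y) x 140 mm, origin centre of underside, yaw within 0.2 rad. Two leaves 176 x 133 x 10, tops at z 140, meet at y = 0, hinged along x at z 135: active at y +135, passive at y -135. The active leaf overlaps the passive one by 10 mm, so must rise first. Inside: white board, top 45 mm up, round a fixed aluminium jar.
- active_leaf (a joint): Hinge of the active (+y) leaf, rad: 0 shut, growing as it swings up and outward to +y, stop at 1.95. 0.35 kg, nearly free: past about 1.7 it drops open by itself and stays, well short of upright it falls shut.
- active_bar (a point): Middle of the active leaf's pull bar, round steel, 12 mm thick, 50 mm long (along the locker's x), centre 38 mm above the leaf's top; leaf shut: 110 mm across from the hinge line and 43 mm above it, locker frame (-10, 25, 178). Moves with the leaf.
- passive_leaf (a joint): Hinge of the passive (-y) leaf, rad: 0 shut, growing as it swings up and outward to -y, stop at 1.95; otherwise like the active leaf. It is locked while the bolt is thrown.
- passive_bar (a point): Middle of the passive leaf's pull bar, same kind of bar; leaf shut: 100 mm across from the hinge line and 43 mm above it, locker frame (35, -35, 178). Moves with the leaf.
- bolt (a joint): Flush bolt on the passive leaf beside the meeting line, m: 0 thrown (nose under a small steel bridge on the locker's front, -x, wall), 0.026 fully withdrawn (knob slid to the locker's +x). Friction 1.5 N, stays where left. The nose clears the bridge from 0.016.
- bolt_knob (a point): Grip point of the bolt's brass knob, an upright tab 12 (x) x 10 (y) mm, its top 11 mm above this point, which is 25 mm above the leaf's top; locker frame, leaf shut and bolt thrown: (-55, -24, 165). The bridge is 39 mm to the -x side, top at 162 mm.
- jar_mouth (a point): Centre of the jar's rim, locker frame (-22, 0, 84). Jar 92 mm across outside, 84 inside, inner floor 68 mm below the rim, fixed. Four finials fit in it side by side; piled in its middle they may stand above the rim. Its black screw cap is captive in a hinged holder whose pivot, along the locker's y, is 56 mm to the +x side of the jar's axis and 4 mm above the rim.
- cap_turn (a joint): Turn of the jar's screw cap, rad: 0 screwed home, growing anticlockwise seen from above, stop at 1.4. Friction 0.05 N m. A lug on the cap stays under a steel claw on the jar's -x side until turned by about 0.6; turned back to 0 with the cap down it is held again.
- cap_flip (a joint): Hinge of the cap's holder, rad: 0 cap down on the jar, growing as the cap's -x side lifts and swings over to the locker's +x, stop at 1.8. 0.1 kg, nearly free: past about 1.45 it drops back on its stop and stays; pushed forward past that it falls onto the jar.
- cap_bar (a point): Middle of the T-bar on the cap's axis, round steel, 12 mm thick, 50 long, 28 mm above the flat cap (98 mm across); cap down: locker frame (-22, 0, 120), 56 mm to the -x side of the flip pivot and 32 above it. The bar points 10 degrees anticlockwise from the locker's x when screwed home, along its y when turned 1.4 rad.
- rook1: Beech chess rook, 32 mm across, 58 mm tall, standing; origin under its middle. Not part of the job.
- rook2: Second beech rook, same size. Not part of the job.
- rule: Steel rule 200 x 26 x 4 mm lying flat; origin under its middle, x along it. Not part of the job.
- drum: Yellow rubber sanding drum standing on end, 44 mm across, 45 mm tall. Not part of the job.
- case: Closed clear acrylic case, 100 x 140 x 55 mm, holding eight finials that stay in it. Not part of the job.
- sandblock: Cork sanding block, 65 x 35 x 28 mm. Not part of the job.
- finial1: Loose brass finial, 45 g, standing on the shelf at the start: square foot 22 x 22 x 8 mm, round body 18 mm across from 8 to 26 mm up, 15 mm ball on top, 38 mm tall; origin at the centre of the foot's underside, z along it towards the ball. May be absent.
- finial2: Loose brass finial, 45 g, standing on the shelf at the start: square foot 22 x 22 x 8 mm, round body 18 mm across from 8 to 26 mm up, 15 mm ball on top, 38 mm tall; origin at the centre of the foot's underside, z along it towards the ball. May be absent.
- finial3: Loose brass finial, 45 g, standing on the shelf at the start: square foot 22 x 22 x 8 mm, round body 18 mm across from 8 to 26 mm up, 15 mm ball on top, 38 mm tall; origin at the centre of the foot's underside, z along it towards the ball. May be absent.
- finial4: Loose brass finial, 45 g, standing on the shelf at the start: square foot 22 x 22 x 8 mm, round body 18 mm across from 8 to 26 mm up, 15 mm ball on top, 38 mm tall; origin at the centre of the foot's underside, z along it towards the ball. May be absent.

How it is judged:
By the outcome, as a careful person would: the job done as asked, in the order asked, and still so for the second after the job is handed in, with the robot touching nothing.
Of finial1, finial2, finial3, finial4 only 2 to 4 are there at a start; the rules pass over those that are not, and their reading is None.
At some moment in a run one of finial1, finial2, finial3, finial4 may be knocked a few centimetres aside while the robot is not near it.
Once in a run the grip may slacken for a moment while it holds something.
It also fails if it takes over 210 s, if anything falls off the work surface, if the arm or the gripper's body presses on something with over 40 N, if the wrist force passes 120 N, or if a joint passes its speed limit or range.

## Robot

A 6-joint arm with a two-finger parallel gripper is mounted at the origin on the work surface. World frame = base frame: x ahead of the robot, y to its left, z up, the work surface at z = 0. Lengths are in m, angles in rad, forces in N, time in s.
With the tool pointing down it reaches from about 0.375 to 0.975 m from the base axis. Payload 3.8 kg.
Tool frame: the origin (TCP) lies on the centre line of the jaws, within the pads' length; the fingertips stand 25 mm ahead of it and the grasp point (between the pads) lies 6 mm ahead of it (ctrl.tip_extent is the z of the fingertips in the tool frame, in m); z points along the fingers, y is the direction in which the jaws open and shut (so a half turn about z gives the same grasp; the last joint's range is limited). The gripper opens to 88 mm and grips with 3 to 60 N. Pads are 18 mm wide; open, the fingers measure 123 mm over their backs; the gripper's body (75 mm by 187 mm) begins 45 mm behind the grasp point.
Start: joints at [-1.315, 0.264, 1.604, -0, 1.274, -0.037], TCP at [0.195, -0.646, 0.264] pointing down, gripper open.
Joint ranges: [-2.63, 2.63], [-0.94, 2.18], [0.31, 2.57], [-1.31, 4.45], [0, 2.66], [-2.55, 2.55]. Speed limits (rad/s): [2.57, 2.57, 3.14, 3.14, 3.14, 3.14].

## Interface

Orientations are given as a rotation vector (axis times angle).
In Python, from cell import ctrl, grab_frame, camera_params gives the robot as it stands.
- The arm moves only by the tool play_rows, never from a script. Its argument "commands" is a list of rows, each an object with "dp": the shift along the tool's x, y, z in mm, a list of three; "angular": the turn, a rotation vector about the tool's x, y, z in degrees, a list of three; "grip": the opening in per cent of the stroke, from 0 (shut) to 100 (fully open). A call has 1 to 10 rows; each row is the pose to reach, as a shift and turn from the pose commanded when the call began, along the tool's axes at that moment; what a row does not reach only later rows make up. A row lasts 1/8 s, in which the tool goes at most 62.5 mm and 10.7 degrees, less where a joint would pass 70% of its speed; a pose out of reach is approached as far as the arm can. A call with a gripper value outside its range is refused whole. The fingers move at their own pace and stop on an object; "newtons" is the grip in N (left out, the last holds). Time passes only in rows, so rows that repeat a pose let the fingers close. It gives the time, the measured TCP pose, the force and the opening at its end, in the units of the state.
- ctrl.observe(): the state, without advancing time (a new reading comes with each control period).
- grab_frame(name): name is "scene" or "top"; returns (picture, depth): 420x560x3 uint8, blue, green, red; 420x560 float32, m along the optical axis (not along the pixel's ray), 0 where there is no reading.
- camera_params(name): a dict with "intrinsics" (3x3 intrinsics, pixels), "eye" and "attitude" of the camera in the world. Camera axes: x right, y down, z forward; pixel columns grow to the right and rows downward; lengths in m; the calibration is good to about 2 mm. A picture is of the moment at which its call begins. camera_params takes no time and is no camera call.
- ctrl.hand_in(): hands the job in, once; it reports no verdict.
The state is a dict: "time": time; "joint_positions": joint angles; "joint_velocities": joint speeds; "effort": joint torques, N m; "ee_pos": TCP position; "ee_rot": TCP orientation; "force": force on the tool from outside, world axes, zero at the start; "wrist_torque": the same for the moment, N m; "grip_width": finger opening in m.
Only numpy, scipy, OpenCV 4.12 (cv2) and the standard library are available. Lean on these libraries where they do the work, as an engineer would, in place of code of your own. Each camera call takes 0.05 s, during which the arm holds its last target.

## Working session

There is one attempt and no reset: what is moved stays moved. The work goes in short steps, Python scripts to look and compute and a tool call to move; the robot and the scene stay as the last step left them, time stands still between calls to the robot, and variables do not carry over. Pictures are saved under pics/ and viewed, and the job is handed in when it is done.

Besides the shell and the picture viewer there is one more tool, called as name([rows], argument=value, ...), one row to a line, values as JSON. play_rows: Moves the arm, as the interface text tells. Its arguments: {"type":"object","properties":{"commands":{"type":"array","items":{"type":"object","properties":{"dp":{"type":"array","items":{"type":"number"}},"angular":{"type":"array","items":{"type":"number"}},"grip":{"type":"number"}}}},"newtons":{"type":"number"}},"required":["commands"]}

```bash
ls; mkdir -p pics; cat > h.py <<'E'
import numpy as np, cv2
from scipy.spatial.transform import Rotation as R
from cell import ctrl, grab_frame, camera_params
E
python3 - <<'E'
from h import *
for n in ("scene","top"):
    p,d=grab_frame(n); cv2.imwrite(f"pics/{n}0.png",p); np.save(f"pics/{n}0.npy",d)
    print(n,camera_params(n))
s=ctrl.observe(); print(s); print(ctrl.tip_extent)
E
```

```text
pics
scene {'intrinsics': array([[396.08399328,   0.        , 278.67687309],
       [  0.        , 396.08399328, 219.04891576],
       [  0.        ,   0.        ,   1.        ]]), 'eye': array([1.07103713, 0.624822  , 0.7159599 ]), 'attitude': array([-0.85583089, -2.37533711,  1.22696939])}
top {'intrinsics': array([[473.82447876,   0.        , 274.05020701],
       [  0.        , 473.82447876, 211.33556026],
       [  0.        ,   0.        ,   1.        ]]), 'eye': array([0.33896753, 0.00571133, 1.38212141]), 'attitude': array([-2.13054137,  2.13707432, -0.1948772 ])}
{'time': 0.1, 'joint_positions': array([-1.31490076e+00,  2.64671661e-01,  1.60522388e+00, -3.67360471e-05,
        1.27370898e+00, -3.68923848e-02]), 'joint_velocities': array([ 0.00158343, -0.00084815, -0.00206381,  0.00233223,  0.00058107,
        0.00050917]), 'effort': array([ 1.28219861e-03, -5.03614783e+01, -3.58068144e+01,  7.31643336e-02,
        2.32969917e-02, -5.10566292e-05]), 'ee_pos': array([ 0.19466337, -0.64570498,  0.26252393]), 'ee_rot': array([-3.10601157e+00, -4.57994854e-01,  3.99934502e-04]), 'force': array([ 0.30217447, -0.68295118, -0.26344321]), 'wrist_torque': array([-0.00784297,  0.05080563, -0.02713659]), 'grip_width': 0.08832458998434625}
0.025
```

View pics/scene0.png

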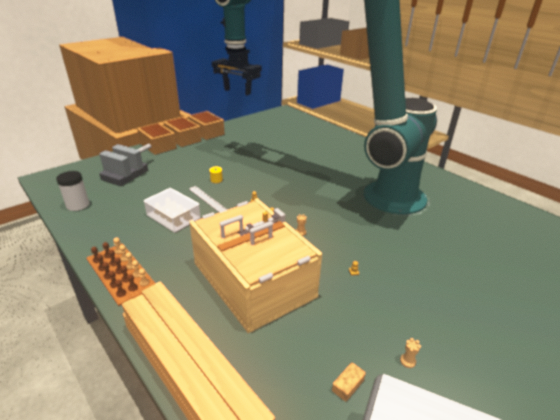

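View pics/top0.png

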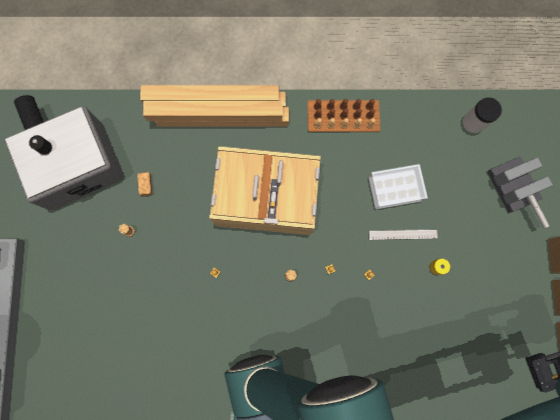

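The top view shows the locker at about (267,190). There are brass finials near (215,272), (330,268) and (369,274), rooks at (126,230) and (291,275), and the drum at (441,267). Next I'll enlarge these areas and measure.

```bash
cat >> h.py <<'E'
CP={n:camera_params(n) for n in("scene","top")}
def ray(n,u,v):
    c=CP[n];K=c["intrinsics"];r=R.from_rotvec(c["attitude"]).as_matrix()
    return c["eye"], r@np.array([(u-K[0,2])/K[0,0],(v-K[1,2])/K[1,1],1])
def onz(n,u,v,z):
    e,d=ray(n,u,v); return e+d*(z-e[2])/d[2]
def cloud(n,dep):
    c=CP[n];K=c["intrinsics"];r=R.from_rotvec(c["attitude"]).as_matrix()
    v,u=np.mgrid[:420,:560]
    P=np.stack([(u-K[0,2])/K[0,0],(v-K[1,2])/K[1,1],np.ones_like(u)],-1)*dep[...,None]
    return P@r.T+c["eye"]
def proj(n,p):
    c=CP[n];r=R.from_rotvec(c["attitude"]).as_matrix()
    q=r.T@(np.asarray(p)-c["eye"]); q=c["intrinsics"]@q; return q[:2]/q[2]
E
python3 - <<'E'
from h import *
p=cv2.imread("pics/top0.png");d=np.load("pics/top0.npy");C=cloud("top",d)
cv2.imwrite("pics/t0a.png",cv2.resize(p[140:290,195:345],None,fx=4,fy=4,interpolation=cv2.INTER_CUBIC))
s=cv2.imread("pics/scene0.png")
cv2.imwrite("pics/s0a.png",cv2.resize(s[160:330,150:350],None,fx=3.5,fy=3.5,interpolation=cv2.INTER_CUBIC))
for u,v in [(215,272),(330,268),(369,274),(291,275),(126,230),(441,267),(240,180),(300,200)]:
    print(u,v,C[v,u].round(4),onz("top",u,v,0.03).round(4))
# leaf top plane
Z=C[...,2]; m=(Z>.132)&(Z<.148); m[:, :205]=0; m[:,330:]=0; m[:140]=0;m[240:]=0
m=cv2.morphologyEx(m.astype(np.uint8),cv2.MORPH_OPEN,np.ones((3,3)))
cs,_=cv2.findContours(m,cv2.RETR_EXTERNAL,cv2.CHAIN_APPROX_NONE)
c=np.vstack(cs); rr=cv2.minAreaRect(c); b=cv2.boxPoints(rr); print(rr); print([onz("top",*q,.140).round(4) for q in b]); 
E
```

```text
215 272 [0.4029 0.162  0.0338] [0.4031 0.1625 0.03  ]
330 268 [ 0.4129 -0.1627  0.0377] [ 0.4133 -0.1637  0.03  ]
369 274 [ 0.3957 -0.2727  0.0364] [ 0.396 -0.274  0.03 ]
291 275 [ 0.393  -0.0517  0.054 ] [ 0.394  -0.0527  0.03  ]
126 230 [0.5204 0.4124 0.0545] [0.5237 0.4199 0.03  ]
441 267 [ 0.4143 -0.4748  0.0445] [ 0.4151 -0.48    0.03  ]
240 180 [0.6435 0.0868 0.1405] [0.6706 0.094  0.03  ]
300 200 [ 0.5885 -0.074   0.1393] [ 0.6104 -0.081   0.03  ]
((265.3610534667969, 187.19143676757812), (105.18721771240234, 72.98705291748047), 5.5054779052734375)
[array([0.5389, 0.1668, 0.14  ]), array([0.7394, 0.1517, 0.14  ]), array([ 0.7105, -0.1333,  0.14  ]), array([ 0.5112, -0.1106,  0.14  ])]
```

View pics/t0a.png

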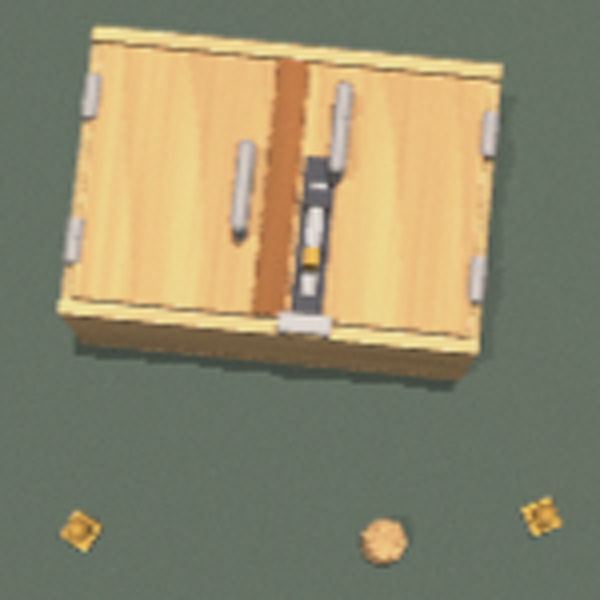

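View pics/s0a.png

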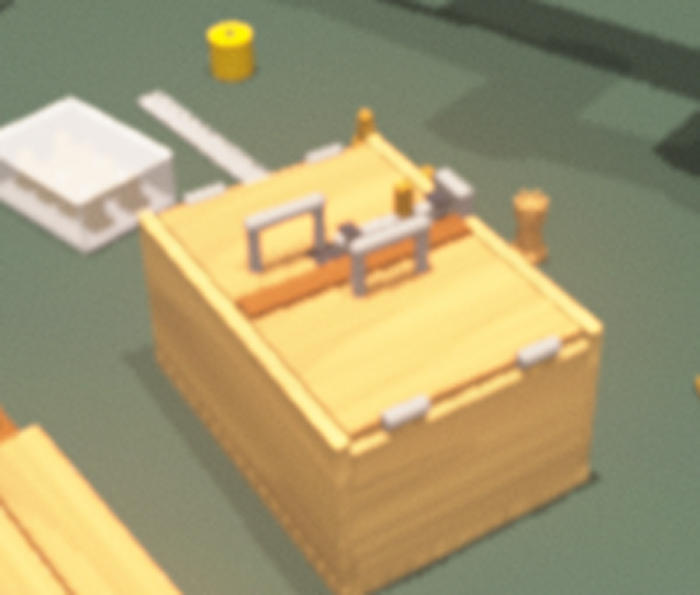

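```bash
python3 - <<'E'
from h import *
def px(X,Y): return 195+(X+.5)/4-.5, 140+(Y+.5)/4-.5
pts=[(93,27),(502,65),(477,354),(58,312)]
W=np.array([onz("top",*px(*q),.140)[:2] for q in pts]); L=np.array([(.1,.14),(.1,-.14),(-.1,-.14),(-.1,.14)])
print(W, np.linalg.norm(W-np.roll(W,-1,0),axis=1))
wc=W.mean(0);A=(W-wc);H=L.T@A
th=np.arctan2(H[0,1]-H[1,0],H[0,0]+H[1,1]);print("c",wc,"yaw",th)
r=np.array([[np.cos(th),-np.sin(th)],[np.sin(th),np.cos(th)]])
print("res",(W-(wc+L@r.T))*1e3)
def w(p): 
    q=wc+r@np.array(p[:2])/1e3; return np.array([*q,p[2]/1e3])
for n,p in dict(ab=(-10,25,178),pb=(35,-35,178),knob=(-55,-24,176),jar=(-22,0,84),bridge=(-94,-24,162)).items():
    P=w(p);print(n,P.round(4),"top",((proj("top",P)-[195,140]+.5)*4).round(0),"sc",((proj("scene",P)-[150,160]+.5)*3.5).round(0))
E
```

```text
[[ 0.73785363  0.14794911]
 [ 0.71060493 -0.13037515]
 [ 0.51235025 -0.10973239]
 [ 0.5411994   0.16783182]] [0.27965493 0.19932647 0.27905943 0.1976568 ]
c [0.62550205 0.01891835] yaw -0.10114298206056971
res [[-1.27324942 -0.15669538]
 [-0.25017395  0.08808578]
 [ 0.47302777  0.53671325]
 [ 1.0503956  -0.46810365]]
ab [0.6181 0.0448 0.178 ] top [243. 186.] sc [394. 237.]
pb [ 0.6568 -0.0194  0.178 ] top [341. 128.] sc [289. 214.]
knob [0.5684 0.0006 0.176 ] top [311. 262.] sc [411. 184.]
jar [0.6036 0.0211 0.084 ] top [281. 237.] sc [390. 321.]
bridge [0.5296 0.0045 0.162 ] top [305. 324.] sc [456. 183.]
```

```bash
cat >> h.py <<'E'
LC=np.array([.6255,.0189]); LY=-.101
RL=R.from_euler('z',LY)
def lw(p): return RL.apply(np.array([p[0],p[1],p[2]])/1e3)+np.array([*LC,0])
def wl(p): return RL.inv().apply(np.asarray(p)-np.array([*LC,0]))*1e3
def ori(turn=0,rx=0,ry=0):
    # tool down, tool x = locker x; turn deg anticlockwise from above, then tilt about locker x, y (deg)
    return RL*R.from_euler('xy',[rx,ry],degrees=True)*R.from_euler('z',turn,degrees=True)*R.from_matrix(np.diag([1.,-1,-1]))
def oriw(a): # world: tool x at angle a (deg) 
    return R.from_euler('z',a,degrees=True)*R.from_matrix(np.diag([1.,-1,-1]))
def go(pos,o,s=None):
    s=s or ctrl.observe(); r0=R.from_rotvec(s["ee_rot"])
    dp=r0.inv().apply(np.asarray(pos)-s["ee_pos"])*1e3
    an=(r0.inv()*o).as_rotvec(degrees=True)
    print("dp",dp.round(1).tolist(),"ang",an.round(1).tolist())
def grp(l,o,off=0): # TCP pos so that point l (locker mm) is at grasp point + off mm further toward tips
    return lw(l)-o.apply([0,0,(6+off)/1e3])
def st():
    s=ctrl.observe(); r=R.from_rotvec(s["ee_rot"]); 
    print("t",round(s["time"],2),"tcp",s["ee_pos"].round(4),"grasp L",wl(s["ee_pos"]+r.apply([0,0,.006])).round(1),"xang",np.degrees(np.arctan2(*r.as_matrix()[1::-1,0])).round(1),"q",s["joint_positions"].round(2),"F",s["force"].round(1),"gw",round(s["grip_width"],4))
E
python3 - <<'E'
from h import *
st(); o=ori()
go(grp((-55,-24,225),o),o)
# brass search in scene & top
for n in("scene","top"):
    p=cv2.imread(f"pics/{n}0.png");h=cv2.cvtColor(p,cv2.COLOR_BGR2HSV)
    m=cv2.inRange(h,(12,120,90),(28,255,255))
    k,l,stt,c=cv2.connectedComponentsWithStats(m)
    print(n,[(stt[i,4],c[i].round(0).tolist()) for i in range(1,k) if 6<stt[i,4]<400])
E
```

```text
t 0.1 tcp [ 0.1947 -0.6457  0.2625] grasp L [-361.6 -704.6  256.5] xang 16.8 q [-1.31  0.26  1.61 -0.    1.27 -0.04] F [ 0.3 -0.7 -0.3] gw 0.0883
dp [544.3, -510.8, 32.6] ang [-0.1, 0.0, 22.6]
scene [(np.int32(12), [221.0, 66.0]), (np.int32(11), [230.0, 68.0]), (np.int32(276), [436.0, 143.0]), (np.int32(189), [216.0, 174.0]), (np.int32(65), [253.0, 198.0]), (np.int32(15), [260.0, 206.0]), (np.int32(15), [272.0, 209.0]), (np.int32(81), [265.0, 215.0]), (np.int32(157), [301.0, 225.0]), (np.int32(13), [219.0, 236.0]), (np.int32(17), [302.0, 242.0]), (np.int32(10), [310.0, 249.0]), (np.int32(28), [285.0, 253.0]), (np.int32(104), [354.0, 268.0]), (np.int32(8), [268.0, 264.0]), (np.int32(31), [259.0, 269.0]), (np.int32(9), [249.0, 275.0]), (np.int32(7), [166.0, 290.0]), (np.int32(12), [177.0, 301.0]), (np.int32(16), [187.0, 314.0]), (np.int32(326), [410.0, 353.0]), (np.int32(19), [219.0, 358.0]), (np.int32(24), [232.0, 367.0]), (np.int32(9), [229.0, 370.0]), (np.int32(7), [200.0, 380.0]), (np.int32(37), [248.0, 387.0]), (np.int32(21), [261.0, 402.0]), (np.int32(17), [272.0, 416.0]), (np.in
[... 315 characters left out ...]
np.int32(213), [270.0, 118.0]), (np.int32(258), [186.0, 118.0]), (np.int32(69), [238.0, 119.0]), (np.int32(19), [193.0, 120.0]), (np.int32(9), [218.0, 119.0]), (np.int32(15), [226.0, 120.0]), (np.int32(8), [176.0, 124.0]), (np.int32(9), [245.0, 153.0]), (np.int32(8), [298.0, 158.0]), (np.int32(35), [283.0, 174.0]), (np.int32(7), [246.0, 173.0]), (np.int32(255), [144.0, 184.0]), (np.int32(10), [295.0, 176.0]), (np.int32(8), [253.0, 200.0]), (np.int32(19), [272.0, 204.0]), (np.int32(69), [127.0, 230.0]), (np.int32(238), [440.0, 266.0]), (np.int32(59), [330.0, 269.0]), (np.int32(59), [215.0, 272.0]), (np.int32(44), [290.0, 275.0]), (np.int32(62), [369.0, 274.0]), (np.int32(14), [555.0, 376.0])]
```

play_rows([
  {"dp": [544,-511,20],"angular": [0,0,22.6],"grip": 40},
  {"dp": [544,-511,20],"angular": [0,0,22.6],"grip": 40},
  {"dp": [544,-511,20],"angular": [0,0,22.6],"grip": 40},
  {"dp": [544,-511,20],"angular": [0,0,22.6],"grip": 40},
  {"dp": [544,-511,20],"angular": [0,0,22.6],"grip": 40},
  {"dp": [544,-511,20],"angular": [0,0,22.6],"grip": 40},
  {"dp": [544,-511,20],"angular": [0,0,22.6],"grip": 40},
  {"dp": [544,-511,20],"angular": [0,0,22.6],"grip": 40},
  {"dp": [544,-511,20],"angular": [0,0,22.6],"grip": 40},
  {"dp": [544,-511,20],"angular": [0,0,22.6],"grip": 40},
])

```text
time: 1.35
ee_pos: [0.5078, -0.1033, 0.2467]
ee_rot: [3.137, -0.159, -0.0]
force: [0.2, -0.9, 1.0]
grip_width: 0.0352
```

```bash
python3 - <<'E'
from h import *
st(); o=ori()
go(grp((-54,-24,225),o),o)
E
```

```text
t 1.35 tcp [ 0.5078 -0.1033  0.2467] grasp L [-104.8 -133.5  240.7] xang -5.8 q [-0.25 -0.02  1.95 -0.    1.21  1.42] F [ 0.2 -0.9  1. ] gw 0.0352
dp [50.7, -109.5, 15.7] ang [0.0, 0.0, -0.0]
```

play_rows([
  {"dp": [50,-108,15],"angular": [0,0,0],"grip": 40},
  {"dp": [50,-108,15],"angular": [0,0,0],"grip": 40},
  {"dp": [50,-108,15],"angular": [0,0,0],"grip": 40},
  {"dp": [50,-108,15],"angular": [0,0,0],"grip": 40},
])

```text
time: 1.85
ee_pos: [0.5675, -0.003, 0.2314]
ee_rot: [3.137, -0.158, -0.003]
force: [-0.0, 0.1, 0.3]
grip_width: 0.0353
```

```bash
python3 - <<'E'
from h import *
st(); o=ori()
go(grp((-54,-24,169),o),o)
E
```

```text
t 1.85 tcp [ 0.5675 -0.003   0.2314] grasp L [-55.5 -27.7 225.4] xang -5.8 q [-0.05  0.09  1.87 -0.    1.18  1.62] F [-0.   0.1  0.3] gw 0.0353
dp [1.6, -3.7, 56.4] ang [0.0, 0.1, 0.0]
```

```bash
python3 - <<'E'
from h import *
def tri(a,b):
    e1,d1=ray("top",*a);e2,d2=ray("scene",*b)
    A=np.stack([d1,-d2],1);t=np.linalg.lstsq(A,e2-e1,rcond=None)[0]
    p,q=e1+d1*t[0],e2+d2*t[1];return wl((p+q)/2).round(1),np.linalg.norm(p-q).round(4)
t=lambda X,Y:(195+(X+.5)/4-.5,140+(Y+.5)/4-.5)
s=lambda X,Y:(150+(X+.5)/3.5-.5,160+(Y+.5)/3.5-.5)
print("knob",tri(t(311,257),s(403,184)))
print("ab",tri(t(244,187),s(390,235)),"pb",tri(t(342,127),s(285,211)))
E
```

```text
knob (array([-51.2, -25. , 175.9]), np.float64(0.0027))
ab (array([ -9.9,  23. , 177.8]), np.float64(0.0022)) pb (array([ 35.9, -36.5, 179.5]), np.float64(0.0018))
```

play_rows([
  {"dp": [3,-3,30],"angular": [0,0,0],"grip": 40},
  {"dp": [3,-3,56],"angular": [0,0,0],"grip": 40},
  {"dp": [3,-3,56],"angular": [0,0,0],"grip": 40},
  {"dp": [3,-3,56],"angular": [0,0,0],"grip": 5},
  {"dp": [3,-3,56],"angular": [0,0,0],"grip": 5},
  {"dp": [3,-3,56],"angular": [0,0,0],"grip": 5},
  {"dp": [3,-3,56],"angular": [0,0,0],"grip": 5},
], newtons=20)

```text
time: 2.72
ee_pos: [0.5722, -0.0004, 0.1774]
ee_rot: [3.137, -0.159, 0.004]
force: [-1.0, -0.8, 4.8]
grip_width: 0.0103
```

```bash
sed -i 's/LC=np.array(\[.6255,.0189\])/LC=np.array([.6264,.0178])/' h.py; python3 - <<'E'
from h import *
st()
E
```

```text
t 2.73 tcp [ 5.722e-01 -4.000e-04  1.774e-01] grasp L [-52.1 -23.6 171.4] xang -5.8 q [-0.04  0.14  1.92 -0.    1.08  1.63] F [-1.  -0.8  4.8] gw 0.0103
```

play_rows([
  {"dp": [8,0,0],"angular": [0,0,0],"grip": 5},
  {"dp": [16,0,0],"angular": [0,0,0],"grip": 5},
  {"dp": [24,0,0],"angular": [0,0,0],"grip": 5},
  {"dp": [26,0,0],"angular": [0,0,0],"grip": 5},
  {"dp": [26,0,0],"angular": [0,0,0],"grip": 5},
])

```text
time: 3.35
ee_pos: [0.5953, -0.0027, 0.1772]
ee_rot: [3.137, -0.159, -0.008]
force: [-9.3, -0.5, 11.9]
grip_width: 0.0096
```

```bash
python3 - <<'E'
from h import *
st()
E
```

```text
t 3.35 tcp [ 0.5953 -0.0027  0.1772] grasp L [-28.9 -23.5 171.2] xang -5.8 q [-0.05  0.19  1.86 -0.    1.1   1.63] F [-9.3 -0.5 11.9] gw 0.0096
```

play_rows([
  {"dp": [0,0,0],"angular": [0,0,0],"grip": 30},
  {"dp": [0,0,0],"angular": [0,0,0],"grip": 30},
  {"dp": [0,0,-40],"angular": [0,0,0],"grip": 30},
  {"dp": [0,0,-70],"angular": [0,0,0],"grip": 30},
  {"dp": [-60,-48,-110],"angular": [0,0,0],"grip": 45},
  {"dp": [-110,-48,-110],"angular": [0,0,0],"grip": 45},
  {"dp": [-110,-48,-110],"angular": [0,0,0],"grip": 45},
])

```text
time: 4.22
ee_pos: [0.4903, 0.0571, 0.2865]
ee_rot: [-3.137, 0.156, -0.001]
force: [-0.7, -0.3, -0.3]
grip_width: 0.0397
```

```bash
cat >> h.py <<'E'
def snap(tag,n,x0,y0,w,h,f):
    p,d=grab_frame(n); cv2.imwrite(f"pics/{tag}_full.png",p); np.save(f"pics/{tag}.npy",d)
    cv2.imwrite(f"pics/{tag}.png",cv2.resize(p[y0:y0+h,x0:x0+w],None,fx=f,fy=f,interpolation=cv2.INTER_CUBIC)); return p,d
E
python3 - <<'E'
from h import *
st()
snap("s1","scene",150,160,200,150,4); o=ori()
go(grp((-10,25,250),o),o)
go(grp((-10,25,178),o,7),o)
for p in [(-55,-24,176),(-29,-24,176)]: print((proj("scene",lw(p))-[150,160]+.5)*4)
E
```

```text
t 4.22 tcp [0.4903 0.0571 0.2865] grasp L [-139.4   25.4  280.5] xang -5.7 q [ 0.07 -0.1   1.95  0.    1.29  1.74] F [-0.7 -0.3 -0.3] gw 0.0397
dp [128.4, 0.2, 30.5] ang [-0.0, -0.1, 0.0]
dp [128.3, 0.2, 95.5] ang [-0.0, -0.1, 0.0]
[467.17221712 209.7314139 ]
[430.90326812 222.80705312]
```

View pics/s1.png

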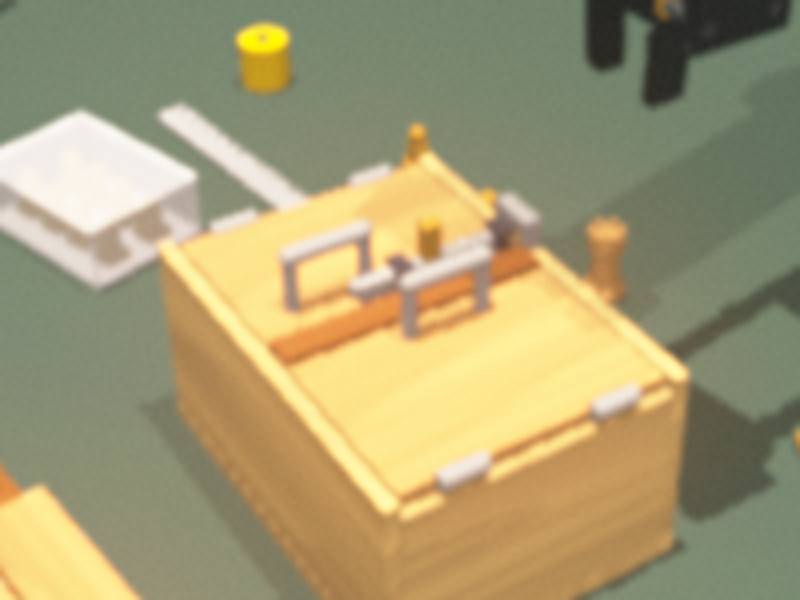

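The bolt knob now shows at (429,235), shifted to where the drawn position projects. Next I grip the active bar.

play_rows([
  {"dp": [60,0,20],"angular": [0,0,0],"grip": 45},
  {"dp": [128,0,20],"angular": [0,0,0],"grip": 45},
  {"dp": [128,0,30],"angular": [0,0,0],"grip": 45},
  {"dp": [128,0,60],"angular": [0,0,0],"grip": 45},
  {"dp": [128,0,95],"angular": [0,0,0],"grip": 45},
  {"dp": [128,0,95],"angular": [0,0,0],"grip": 45},
  {"dp": [128,0,95],"angular": [0,0,0],"grip": 5},
  {"dp": [128,0,95],"angular": [0,0,0],"grip": 5},
  {"dp": [128,0,95],"angular": [0,0,0],"grip": 5},
  {"dp": [128,0,95],"angular": [0,0,0],"grip": 5},
])

```text
time: 5.52
ee_pos: [0.621, 0.0438, 0.1928]
ee_rot: [-3.136, 0.16, -0.005]
force: [0.2, 3.7, 4.8]
grip_width: 0.0109
```

```bash
cat >> h.py <<'E'
def arc(side,ths,tilts,bx,cross,th0=0,off=7,back=None):
    # leaf arc rows relative to present pose; side +1 active, -1 passive
    s=ctrl.observe(); r0=R.from_rotvec(s["ee_rot"])
    def pose(th,ti):
        o=ori(rx=-side*ti) if True else None
        t=np.radians(th); y=135-cross*np.cos(t)+43*np.sin(t); z=135+cross*np.sin(t)+43*np.cos(t)
        return grp((bx,side*y,z),o,off),o
    p0,o0=pose(th0,0) if back is None else back
    for th,ti in zip(ths,tilts):
        p,o=pose(th,ti)
        dp=o0.inv().apply(p-p0)*1e3; an=(o0.inv()*o).as_rotvec(degrees=True)
        print(th,ti,"dp",dp.round(0).astype(int).tolist(),"ang",an.round(1).tolist(),"w",p.round(3))
E
python3 - <<'E'
from h import *
st()
arc(1,[8,18,30,42,54,66,78,90,98,105],[0,0,0,4,8,12,16,20,24,27],-10,110)
E
```

```text
t 5.53 tcp [0.621  0.0438 0.1928] grasp L [ -7.9  25.4 186.8] xang -5.8 q [0.03 0.22 1.8  0.   1.12 1.7 ] F [0.2 3.7 4.8] gw 0.0109
8 0 dp [0, -7, -15] ang [0.0, 0.0, 0.0] w [0.62  0.051 0.206]
18 0 dp [0, -19, -32] ang [0.0, 0.0, 0.0] w [0.621 0.062 0.223]
30 0 dp [0, -36, -49] ang [0.0, 0.0, 0.0] w [0.623 0.08  0.24 ]
42 4 dp [0, -58, -63] ang [-4.0, 0.0, 0.0] w [0.625 0.101 0.254]
54 8 dp [0, -82, -71] ang [-8.0, 0.0, 0.0] w [0.627 0.125 0.262]
66 12 dp [0, -107, -75] ang [-12.0, 0.0, 0.0] w [0.63  0.15  0.266]
78 16 dp [0, -133, -73] ang [-16.0, -0.0, 0.0] w [0.632 0.176 0.264]
90 20 dp [0, -157, -66] ang [-20.0, 0.0, 0.0] w [0.635 0.2   0.257]
98 24 dp [0, -173, -59] ang [-24.0, 0.0, 0.0] w [0.636 0.216 0.25 ]
105 27 dp [0, -186, -51] ang [-27.0, 0.0, 0.0] w [0.638 0.229 0.242]
```

play_rows([
  {"dp": [0,-3,-8],"angular": [0,0,0],"grip": 5},
  {"dp": [0,-7,-15],"angular": [0,0,0],"grip": 5},
  {"dp": [0,-13,-24],"angular": [0,0,0],"grip": 5},
  {"dp": [0,-19,-32],"angular": [0,0,0],"grip": 5},
  {"dp": [0,-27,-41],"angular": [0,0,0],"grip": 5},
  {"dp": [0,-36,-49],"angular": [0,0,0],"grip": 5},
  {"dp": [0,-47,-57],"angular": [-2,0,0],"grip": 5},
  {"dp": [0,-58,-63],"angular": [-4,0,0],"grip": 5},
  {"dp": [0,-70,-68],"angular": [-6,0,0],"grip": 5},
  {"dp": [0,-82,-71],"angular": [-8,0,0],"grip": 5},
], newtons=25)

```text
time: 6.78
ee_pos: [0.629, 0.1215, 0.2658]
ee_rot: [2.991, -0.154, -0.006]
force: [-2.1, -6.8, 10.8]
grip_width: 0.0115
```

```bash
python3 - <<'E'
from h import *
st(); print(wl(ctrl.observe()["ee_pos"]+R.from_rotvec(ctrl.observe()["ee_rot"]).apply([0,0,.013])).round(1))
snap("s2","scene",150,100,200,150,4)
o=ori(rx=-8);t=np.radians(54)
arc(1,[62,70,78,86,92,98,104,108],[11,14,17,20,23,26,28,30],-10,110,back=(grp((-10,135-110*np.cos(t)+43*np.sin(t),135+110*np.sin(t)+43*np.cos(t)),o,7),o))
E
```

```text
t 6.78 tcp [0.629  0.1215 0.2658] grasp L [ -7.8 102.6 259.8] xang -5.9 q [ 0.22  0.23  1.65 -0.15  1.31  1.94] F [-2.1 -6.8 10.8] gw 0.0115
[ -7.8 101.5 252.9]
62 11 dp [0, -16, -5] ang [-3.0, 0.0, 0.0] w [0.629 0.142 0.265]
70 14 dp [0, -33, -8] ang [-6.0, 0.0, 0.0] w [0.631 0.159 0.266]
78 17 dp [0, -50, -9] ang [-9.0, 0.0, -0.0] w [0.632 0.176 0.264]
86 20 dp [0, -67, -7] ang [-12.0, -0.0, 0.0] w [0.634 0.193 0.26 ]
92 23 dp [0, -80, -4] ang [-15.0, 0.0, 0.0] w [0.635 0.205 0.255]
98 26 dp [0, -92, 0] ang [-18.0, 0.0, 0.0] w [0.636 0.216 0.25 ]
104 28 dp [0, -104, 5] ang [-20.0, -0.0, -0.0] w [0.638 0.227 0.243]
108 30 dp [0, -112, 9] ang [-22.0, 0.0, 0.0] w [0.638 0.234 0.238]
```

View pics/s2.png

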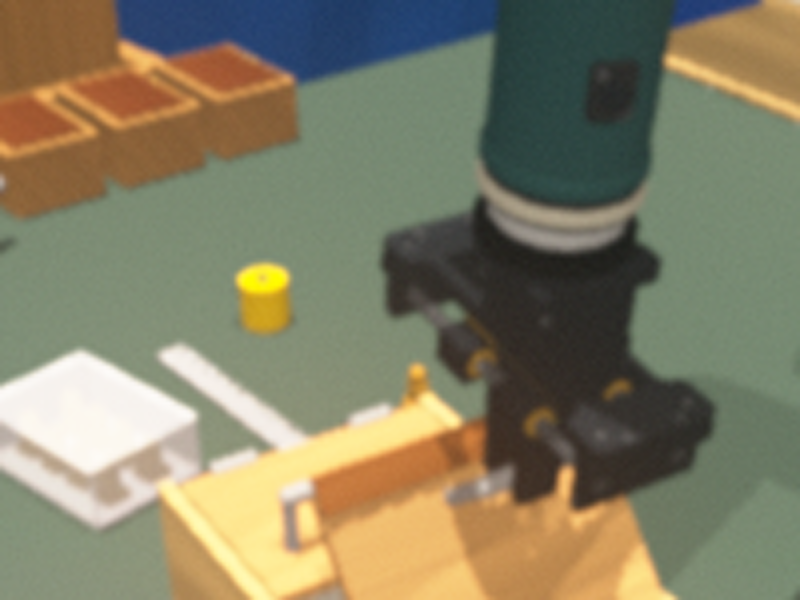

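play_rows([
  {"dp": [0,-8,-4],"angular": [-1.5,0,0],"grip": 5},
  {"dp": [0,-16,-6],"angular": [-3,0,0],"grip": 5},
  {"dp": [0,-33,-9],"angular": [-6,0,0],"grip": 5},
  {"dp": [0,-50,-10],"angular": [-9,0,0],"grip": 5},
  {"dp": [0,-67,-8],"angular": [-12,0,0],"grip": 5},
  {"dp": [0,-80,-5],"angular": [-15,0,0],"grip": 5},
  {"dp": [0,-92,-1],"angular": [-18,0,0],"grip": 5},
  {"dp": [0,-104,4],"angular": [-20,0,0],"grip": 5},
  {"dp": [0,-112,8],"angular": [-22,0,0],"grip": 5},
  {"dp": [0,-112,8],"angular": [-22,0,0],"grip": 5},
])

```text
time: 8.07
ee_pos: [0.6406, 0.2356, 0.2388]
ee_rot: [2.616, -0.131, -0.031]
force: [2.9, 3.3, 4.6]
grip_width: 0.0108
```

```bash
python3 - <<'E'
from h import *
st(); print(wl(ctrl.observe()["ee_pos"]+R.from_rotvec(ctrl.observe()["ee_rot"]).apply([0,0,.013])).round(1))
snap("s3","scene",200,100,200,150,4)
E
```

```text
t 8.07 tcp [0.6406 0.2356 0.2388] grasp L [ -7.8 215.2 233.6] xang -5.7 q [ 0.51  0.47  1.45 -0.42  1.54  2.26] F [2.9 3.3 4.6] gw 0.0108
[ -7.8 211.7 227.5]
```

View pics/s3.png

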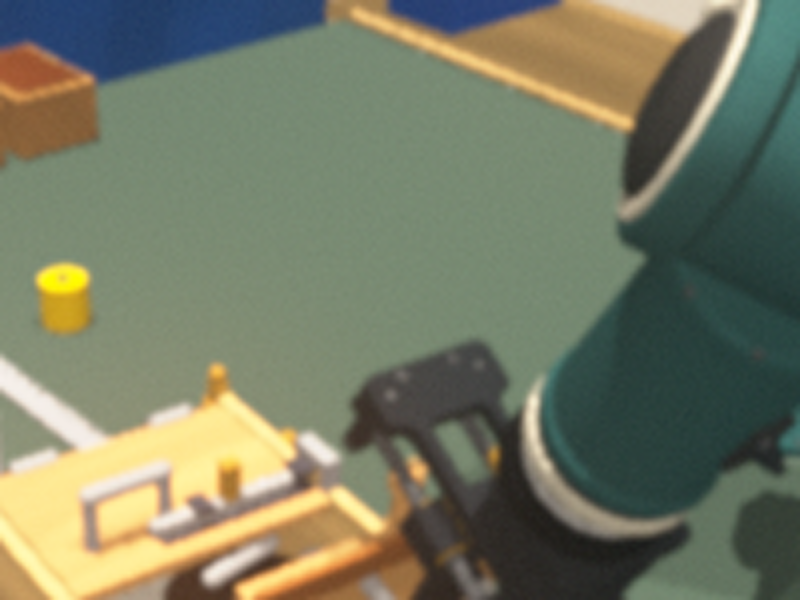

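The active leaf is past upright, and the T-bar inside shows at (240,562). I'll release and back out along the tool axis.

play_rows([
  {"dp": [0,0,0],"angular": [0,0,0],"grip": 22},
  {"dp": [0,0,0],"angular": [0,0,0],"grip": 22},
  {"dp": [0,0,-20],"angular": [0,0,0],"grip": 22},
  {"dp": [0,0,-45],"angular": [0,0,0],"grip": 22},
  {"dp": [0,0,-90],"angular": [0,0,0],"grip": 22},
  {"dp": [0,0,-120],"angular": [0,0,0],"grip": 22},
  {"dp": [0,0,-120],"angular": [0,0,0],"grip": 22},
])

```text
time: 9.0
ee_pos: [0.6464, 0.2951, 0.3463]
ee_rot: [2.618, -0.134, -0.029]
force: [0.0, 0.9, -0.7]
grip_width: 0.0195
```

```bash
python3 - <<'E'
from h import *
st(); o=ori()
snap("t3","top",170,130,200,150,4)
go(grp((36,-36,300),o),o)
E
```

```text
t 9.0 tcp [0.6464 0.2951 0.3463] grasp L [ -8.1 274.9 341.1] xang -5.8 q [ 0.57  0.49  1.23 -0.41  1.75  2.23] F [ 0.   0.9 -0.7] gw 0.0195
dp [44.5, 252.2, 189.0] ang [29.9, -0.1, -0.0]
```

View pics/t3.png

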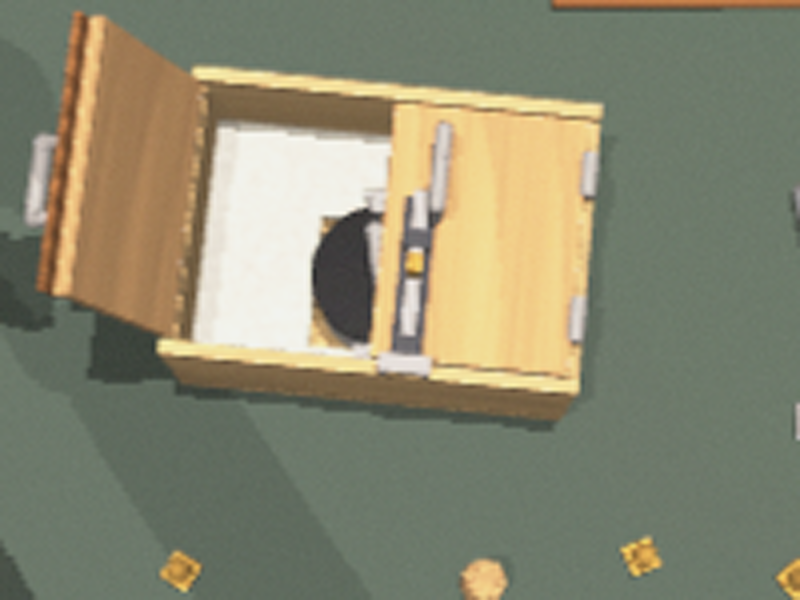

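play_rows([
  {"dp": [44,272,154],"angular": [29.9,0,0],"grip": 40},
  {"dp": [44,272,154],"angular": [29.9,0,0],"grip": 40},
  {"dp": [44,272,154],"angular": [29.9,0,0],"grip": 40},
  {"dp": [44,272,154],"angular": [29.9,0,0],"grip": 40},
  {"dp": [44,272,154],"angular": [29.9,0,0],"grip": 40},
  {"dp": [44,272,154],"angular": [29.9,0,0],"grip": 40},
  {"dp": [44,272,154],"angular": [29.9,0,0],"grip": 40},
  {"dp": [44,252,189],"angular": [29.9,0,0],"grip": 40},
  {"dp": [44,252,189],"angular": [29.9,0,0],"grip": 40},
])

```text
time: 10.18
ee_pos: [0.655, -0.02, 0.3]
ee_rot: [3.137, -0.156, -0.014]
force: [-0.2, -0.6, -0.5]
grip_width: 0.0358
```

```bash
python3 - <<'E'
from h import *
st(); o=ori()
go(grp((36,-36,178),o,7),o)
E
```

```text
t 10.18 tcp [ 0.655 -0.02   0.3  ] grasp L [ 32.3 -34.7 294. ] xang -5.7 q [-0.07  0.21  1.6  -0.    1.34  1.6 ] F [-0.2 -0.6 -0.5] gw 0.0358
dp [4.7, 1.1, 109.0] ang [0.1, 0.5, 0.1]
```

play_rows([
  {"dp": [4,1,50],"angular": [0,0,0],"grip": 40},
  {"dp": [4,1,90],"angular": [0,0,0],"grip": 40},
  {"dp": [4,1,109],"angular": [0,0,0],"grip": 40},
  {"dp": [4,1,109],"angular": [0,0,0],"grip": 40},
  {"dp": [4,1,109],"angular": [0,0,0],"grip": 5},
  {"dp": [4,1,109],"angular": [0,0,0],"grip": 5},
  {"dp": [4,1,109],"angular": [0,0,0],"grip": 5},
  {"dp": [4,1,109],"angular": [0,0,0],"grip": 5},
])

```text
time: 11.18
ee_pos: [0.6631, -0.0209, 0.1982]
ee_rot: [-3.134, 0.16, -0.007]
force: [1.2, 9.2, 2.1]
grip_width: 0.0107
```

```bash
python3 - <<'E'
from h import *
st()
arc(-1,[8,18,30,42,54,62,70,78,86,92,98,104,108],[0,0,0,4,8,11,14,17,20,23,26,28,30],36,100)
E
```

```text
t 11.18 tcp [ 0.6631 -0.0209  0.1982] grasp L [ 40.5 -34.8 192.2] xang -5.8 q [-0.07  0.29  1.7   0.    1.15  1.6 ] F [1.2 9.2 2.1] gw 0.0107
8 0 dp [0, 7, -13] ang [0.0, 0.0, 0.0] w [ 0.658 -0.028  0.204]
18 0 dp [0, 18, -29] ang [0.0, 0.0, 0.0] w [ 0.657 -0.039  0.22 ]
30 0 dp [0, 35, -44] ang [0.0, 0.0, 0.0] w [ 0.655 -0.055  0.235]
42 4 dp [0, 55, -56] ang [4.0, 0.0, 0.0] w [ 0.653 -0.076  0.247]
54 8 dp [0, 78, -63] ang [8.0, 0.0, 0.0] w [ 0.651 -0.098  0.254]
62 11 dp [0, 94, -65] ang [11.0, 0.0, 0.0] w [ 0.649 -0.114  0.256]
70 14 dp [0, 109, -65] ang [14.0, 0.0, 0.0] w [ 0.648 -0.129  0.256]
78 17 dp [0, 125, -63] ang [17.0, -0.0, -0.0] w [ 0.646 -0.145  0.254]
86 20 dp [0, 140, -59] ang [20.0, 0.0, 0.0] w [ 0.645 -0.16   0.25 ]
92 23 dp [0, 152, -54] ang [23.0, 0.0, 0.0] w [ 0.643 -0.171  0.245]
98 26 dp [0, 162, -49] ang [26.0, -0.0, 0.0] w [ 0.642 -0.182  0.24 ]
104 28 dp [0, 172, -42] ang [28.0, 0.0, 0.0] w [ 0.641 -0.192  0.233]
108 30 dp [0, 178, -37] ang [30.0, -0.0, 0.0] w [ 0.641 -0.198  0.228]
```

play_rows([
  {"dp": [-3,0,0],"angular": [0,0,0],"grip": 30},
  {"dp": [-3,0,7],"angular": [0,0,0],"grip": 30},
  {"dp": [-3,0,7],"angular": [0,0,0],"grip": 5},
  {"dp": [-3,0,7],"angular": [0,0,0],"grip": 5},
  {"dp": [-3,0,7],"angular": [0,0,0],"grip": 5},
])

```text
time: 11.8
ee_pos: [0.6581, -0.0207, 0.1885]
ee_rot: [-3.134, 0.16, 0.002]
force: [-1.1, 9.7, 1.3]
grip_width: 0.0111
```

```bash
python3 - <<'E'
from h import *
st()
E
```

```text
t 11.8 tcp [ 0.6581 -0.0207  0.1885] grasp L [ 35.4 -35.1 182.5] xang -5.9 q [-0.07  0.29  1.72  0.    1.14  1.6 ] F [-1.1  9.7  1.3] gw 0.0111
```

Well placed (the bar is about 5 mm beyond the grasp point). Now I swing the passive leaf.

play_rows([
  {"dp": [0,3,-7],"angular": [0,0,0],"grip": 5},
  {"dp": [0,7,-13],"angular": [0,0,0],"grip": 5},
  {"dp": [0,12,-21],"angular": [0,0,0],"grip": 5},
  {"dp": [0,18,-29],"angular": [0,0,0],"grip": 5},
  {"dp": [0,26,-37],"angular": [0,0,0],"grip": 5},
  {"dp": [0,35,-44],"angular": [0,0,0],"grip": 5},
  {"dp": [0,45,-51],"angular": [2,0,0],"grip": 5},
  {"dp": [0,55,-56],"angular": [4,0,0],"grip": 5},
  {"dp": [0,66,-60],"angular": [6,0,0],"grip": 5},
  {"dp": [0,78,-63],"angular": [8,0,0],"grip": 5},
])

```text
time: 13.05
ee_pos: [0.6504, -0.0985, 0.2543]
ee_rot: [-2.994, 0.151, -0.011]
force: [-3.8, 6.7, 6.9]
grip_width: 0.0112
```

```bash
python3 - <<'E'
from h import *
st()
o=ori(rx=8);t=np.radians(54)
arc(-1,[62,70,78,86,92,98,104,108],[11,14,17,20,23,26,28,30],36,100,back=(grp((36,-(135-100*np.cos(t)+43*np.sin(t)),135+100*np.sin(t)+43*np.cos(t)),o,7),o))
E
```

```text
t 13.05 tcp [ 0.6504 -0.0985  0.2543] grasp L [  35.6 -112.5  248.3] xang -5.8 q [-0.26  0.25  1.65  0.15  1.27  1.37] F [-3.8  6.7  6.9] gw 0.0112
62 11 dp [0, 15, -4] ang [3.0, 0.0, 0.0] w [ 0.649 -0.114  0.256]
70 14 dp [0, 31, -7] ang [6.0, 0.0, 0.0] w [ 0.648 -0.129  0.256]
78 17 dp [0, 47, -7] ang [9.0, -0.0, -0.0] w [ 0.646 -0.145  0.254]
86 20 dp [0, 63, -5] ang [12.0, 0.0, 0.0] w [ 0.645 -0.16   0.25 ]
92 23 dp [0, 74, -2] ang [15.0, 0.0, 0.0] w [ 0.643 -0.171  0.245]
98 26 dp [0, 86, 2] ang [18.0, 0.0, 0.0] w [ 0.642 -0.182  0.24 ]
104 28 dp [0, 96, 8] ang [20.0, 0.0, -0.0] w [ 0.641 -0.192  0.233]
108 30 dp [0, 103, 12] ang [22.0, -0.0, 0.0] w [ 0.641 -0.198  0.228]
```

play_rows([
  {"dp": [0,8,-3],"angular": [1.5,0,0],"grip": 5},
  {"dp": [0,15,-5],"angular": [3,0,0],"grip": 5},
  {"dp": [0,31,-8],"angular": [6,0,0],"grip": 5},
  {"dp": [0,47,-8],"angular": [9,0,0],"grip": 5},
  {"dp": [0,63,-6],"angular": [12,0,0],"grip": 5},
  {"dp": [0,74,-3],"angular": [15,0,0],"grip": 5},
  {"dp": [0,86,1],"angular": [18,0,0],"grip": 5},
  {"dp": [0,96,7],"angular": [20,0,0],"grip": 5},
  {"dp": [0,103,11],"angular": [22,0,0],"grip": 5},
  {"dp": [0,103,11],"angular": [22,0,0],"grip": 5},
])

```text
time: 14.3
ee_pos: [0.6399, -0.2021, 0.2256]
ee_rot: [-2.617, 0.136, -0.034]
force: [-2.6, -1.1, 1.5]
grip_width: 0.011
```

play_rows([
  {"dp": [0,0,0],"angular": [0,0,0],"grip": 22},
  {"dp": [0,0,0],"angular": [0,0,0],"grip": 22},
  {"dp": [0,0,-20],"angular": [0,0,0],"grip": 22},
  {"dp": [0,0,-45],"angular": [0,0,0],"grip": 22},
  {"dp": [0,0,-90],"angular": [0,0,0],"grip": 22},
  {"dp": [0,0,-120],"angular": [0,0,0],"grip": 22},
  {"dp": [0,0,-120],"angular": [0,0,0],"grip": 22},
])

```text
time: 15.18
ee_pos: [0.6354, -0.2622, 0.3355]
ee_rot: [-2.621, 0.132, -0.045]
force: [-0.3, -0.0, 0.5]
grip_width: 0.0194
```

```bash
python3 - <<'E'
from h import *
st()
p,d=snap("t4","top",150,120,240,170,3.3)
snap("s4","scene",120,130,260,190,3)
# T-bar prediction
for z in (120,): print(proj("top",lw((-22,0,z))), (proj("top",lw((-22,0,z)))-[150,120]+.5)*3.3)
E
```

```text
t 15.18 tcp [ 0.6354 -0.2622  0.3355] grasp L [  37.3 -274.6  330.2] xang -5.9 q [-0.63  0.38  1.4   0.45  1.63  1.01] F [-0.3 -0.   0.5] gw 0.0194
[264.92589689 195.69469837] [380.90545975 251.44250461]
```

View pics/t4.png

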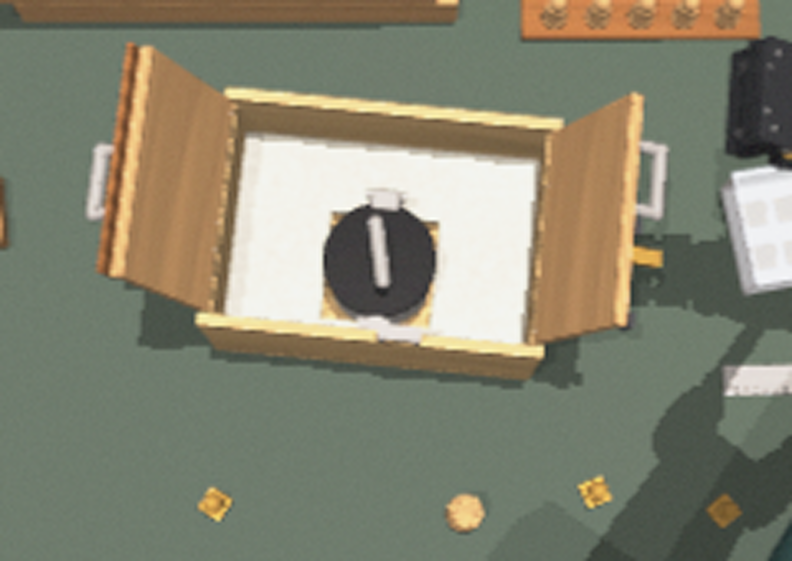

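View pics/s4.png

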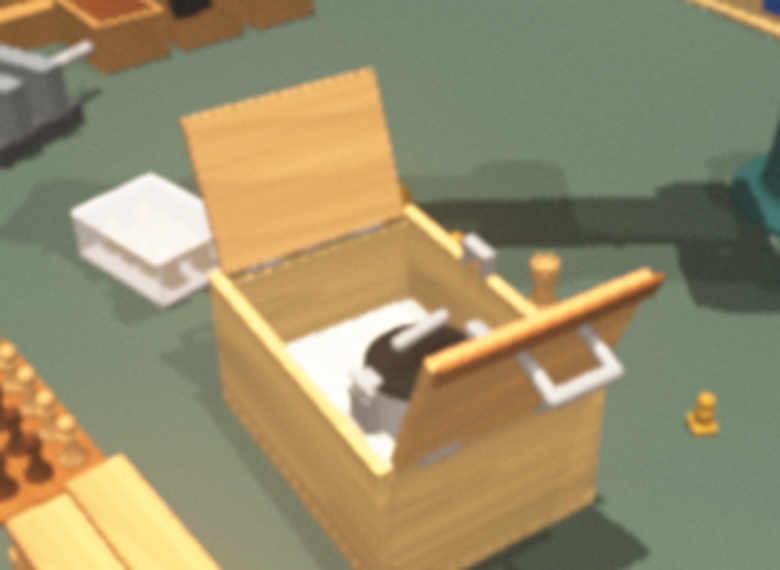

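Both leaves are standing open. The cap's T-bar is at (379,252) in the top crop, matching the prediction (381,251).

```bash
python3 - <<'E'
from h import *
o=ori(turn=10)
go(grp((-22,0,330),o),o);go(grp((-22,0,200),o),o)
E
```

```text
dp [-58.1, -241.6, 133.1] ang [-29.8, -2.7, -9.8]
dp [-58.2, -176.8, 245.9] ang [-29.8, -2.7, -9.8]
```

play_rows([
  {"dp": [-58,-242,133],"angular": [-29.8,-2.7,-9.8],"grip": 40},
  {"dp": [-58,-242,133],"angular": [-29.8,-2.7,-9.8],"grip": 40},
  {"dp": [-58,-242,133],"angular": [-29.8,-2.7,-9.8],"grip": 40},
  {"dp": [-58,-242,133],"angular": [-29.8,-2.7,-9.8],"grip": 40},
  {"dp": [-58,-242,133],"angular": [-29.8,-2.7,-9.8],"grip": 40},
  {"dp": [-58,-242,133],"angular": [-29.8,-2.7,-9.8],"grip": 40},
  {"dp": [-58,-177,246],"angular": [-29.8,-2.7,-9.8],"grip": 40},
  {"dp": [-58,-177,246],"angular": [-29.8,-2.7,-9.8],"grip": 40},
  {"dp": [-58,-177,246],"angular": [-29.8,-2.7,-9.8],"grip": 40},
  {"dp": [-58,-177,246],"angular": [-29.8,-2.7,-9.8],"grip": 40},
])

```text
time: 16.52
ee_pos: [0.6049, 0.0194, 0.2063]
ee_rot: [-3.139, -0.115, 0.003]
force: [0.6, 0.0, 0.6]
grip_width: 0.0352
```

```bash
python3 - <<'E'
from h import *
st();o=ori(turn=10)
go(grp((-22,0,120),o,4),o)
E
```

```text
t 16.52 tcp [0.6049 0.0194 0.2063] grasp L [-21.5  -0.6 200.3] xang 4.2 q [-0.01  0.18  1.82  0.    1.15  1.49] F [0.6 0.  0.6] gw 0.0352
dp [-0.3, -0.6, 76.3] ang [-0.0, 0.1, -0.0]
```

play_rows([
  {"dp": [0,-1,40],"angular": [0,0,0],"grip": 40},
  {"dp": [0,-1,76],"angular": [0,0,0],"grip": 40},
  {"dp": [0,-1,76],"angular": [0,0,0],"grip": 40},
  {"dp": [0,-1,76],"angular": [0,0,0],"grip": 40},
  {"dp": [0,-1,76],"angular": [0,0,0],"grip": 5},
  {"dp": [0,-1,76],"angular": [0,0,0],"grip": 5},
  {"dp": [0,-1,76],"angular": [0,0,0],"grip": 5},
  {"dp": [0,-1,76],"angular": [0,0,0],"grip": 5},
], newtons=30)

```text
time: 17.52
ee_pos: [0.6052, 0.0208, 0.1309]
ee_rot: [3.139, 0.116, 0.001]
force: [0.0, -1.9, 4.5]
grip_width: 0.0106
```

play_rows([
  {"dp": [0,0,0],"angular": [0,0,-8],"grip": 5},
  {"dp": [0,0,0],"angular": [0,0,-16],"grip": 5},
  {"dp": [0,0,0],"angular": [0,0,-24],"grip": 5},
  {"dp": [0,0,0],"angular": [0,0,-32],"grip": 5},
  {"dp": [0,0,0],"angular": [0,0,-40],"grip": 5},
  {"dp": [0,0,0],"angular": [0,0,-48],"grip": 5},
  {"dp": [0,0,0],"angular": [0,0,-56],"grip": 5},
  {"dp": [0,0,0],"angular": [0,0,-64],"grip": 5},
  {"dp": [0,0,0],"angular": [0,0,-72],"grip": 5},
  {"dp": [0,0,0],"angular": [0,0,-80],"grip": 5},
])

```text
time: 18.77
ee_pos: [0.6046, 0.0213, 0.1309]
ee_rot: [-2.325, -2.111, 0.001]
force: [-2.9, -1.7, 6.9]
grip_width: 0.0109
```

play_rows([
  {"dp": [0,0,0],"angular": [0,0,0],"grip": 5},
  {"dp": [0,0,0],"angular": [0,0,0],"grip": 5},
])

```text
time: 19.02
ee_pos: [0.6046, 0.0213, 0.1309]
ee_rot: [-2.33, -2.106, 0.001]
force: [-2.0, -1.1, 7.4]
grip_width: 0.0108
```

```bash
python3 - <<'E'
from h import *
st();print(ctrl.observe()["wrist_torque"])
o0=ori(turn=90)
def pose(f,ti):
    o=ori(turn=90,ry=ti);t=np.radians(f);x=34-56*np.cos(t)+32*np.sin(t);z=88+56*np.sin(t)+32*np.cos(t)
    return grp((x,0,z),o,4),o
p0,_=pose(0,0)
for f,ti in [(8,0),(16,2),(24,5),(32,8),(40,12),(48,16),(56,20),(64,24),(72,28),(80,32),(86,35),(92,37)]:
    p,o=pose(f,ti);print(f,ti,(o0.inv().apply(p-p0)*1e3).round(0),(o0.inv()*o).as_rotvec(degrees=True).round(1),wl(p).round(0))
E
```

```text
t 19.02 tcp [0.6046 0.0213 0.1309] grasp L [-22.1   1.2 124.9] xang 84.2 q [-0.01  0.25  1.88  0.    1.01  0.09] F [-2.  -1.1  7.4] gw 0.0108
[-0.19875624  0.2612103  -0.06028881]
8 0 [ 0.  5. -7.] [0. 0. 0.] [-17.  -0. 137.]
16 2 [  0.  11. -14.] [ 2. -0.  0.] [-11.   0. 144.]
24 5 [  0.  19. -20.] [ 5. -0.  0.] [ -3.   0. 150.]
32 8 [  0.  27. -25.] [ 8. -0. -0.] [  5.  -0. 155.]
40 12 [  0.  36. -28.] [12. -0.  0.] [ 14.  -0. 158.]
48 16 [  0.  45. -31.] [16. -0.  0.] [ 23.   0. 161.]
56 20 [  0.  55. -32.] [20. -0.  0.] [ 33.   0. 162.]
64 24 [  0.  64. -31.] [24. -0.  0.] [ 42.   0. 161.]
72 28 [  0.  74. -30.] [28. -0. -0.] [ 52.  -0. 160.]
80 32 [  0.  83. -27.] [32. -0. -0.] [ 61.   0. 157.]
86 35 [  0.  90. -24.] [35. -0. -0.] [ 68.  -0. 154.]
92 37 [  0.  96. -21.] [37. -0. -0.] [ 74.   0. 151.]
```

play_rows([
  {"dp": [0,0,0],"angular": [0,0,0],"grip": 25},
  {"dp": [0,0,-4],"angular": [0,0,0],"grip": 25},
  {"dp": [0,0,-4],"angular": [0,0,0],"grip": 5},
  {"dp": [0,0,-4],"angular": [0,0,0],"grip": 5},
  {"dp": [0,0,-4],"angular": [0,0,0],"grip": 5},
])

```text
time: 19.65
ee_pos: [0.6046, 0.0213, 0.1338]
ee_rot: [-2.33, -2.106, 0.001]
force: [1.2, 0.2, -0.9]
grip_width: 0.0108
```

```bash
python3 - <<'E'
from h import *
st()
snap("t5","top",170,130,200,150,4)
o0=ori(turn=90)
def pose(f,ti):
    o=ori(turn=90,ry=ti);t=np.radians(f);x=34-56*np.cos(t)+32*np.sin(t);z=88+56*np.sin(t)+32*np.cos(t)
    return grp((x,0,z),o,8),o
p0,_=pose(0,0)
for f,ti in [(8,0),(16,2),(24,5),(32,8),(40,11),(48,14),(56,17),(64,20),(72,23),(78,25),(84,27),(90,28),(93,28)]:
    p,o=pose(f,ti);print(f,ti,(o0.inv().apply(p-p0)*1e3).round(0),(o0.inv()*o).as_rotvec(degrees=True).round(1),wl(p).round(0))
E
```

```text
t 19.65 tcp [0.6046 0.0213 0.1338] grasp L [-22.    1.3 127.8] xang 84.2 q [-0.01  0.25  1.88  0.    1.02  0.09] F [ 1.2  0.2 -0.9] gw 0.0108
8 0 [ 0.  5. -7.] [0. 0. 0.] [-17.  -0. 141.]
16 2 [  0.  11. -14.] [ 2. -0.  0.] [-11.  -0. 148.]
24 5 [  0.  19. -20.] [ 5. -0.  0.] [ -3.   0. 154.]
32 8 [  0.  27. -25.] [ 8. -0. -0.] [  5.   0. 159.]
40 11 [  0.  36. -28.] [11. -0. -0.] [ 14.   0. 162.]
48 14 [  0.  46. -31.] [14. -0. -0.] [ 24.   0. 165.]
56 17 [  0.  55. -32.] [17. -0. -0.] [ 33.  -0. 166.]
64 20 [  0.  65. -32.] [20. -0.  0.] [ 43.   0. 166.]
72 23 [  0.  75. -30.] [23. -0. -0.] [ 53.   0. 164.]
78 25 [  0.  82. -28.] [25. -0. -0.] [ 60.   0. 162.]
84 27 [  0.  88. -26.] [27. -0.  0.] [ 66.   0. 160.]
90 28 [  0.  95. -22.] [28. -0. -0.] [ 73.  -0. 156.]
93 28 [  0.  97. -21.] [28. -0. -0.] [ 75.  -0. 155.]
```

View pics/t5.png

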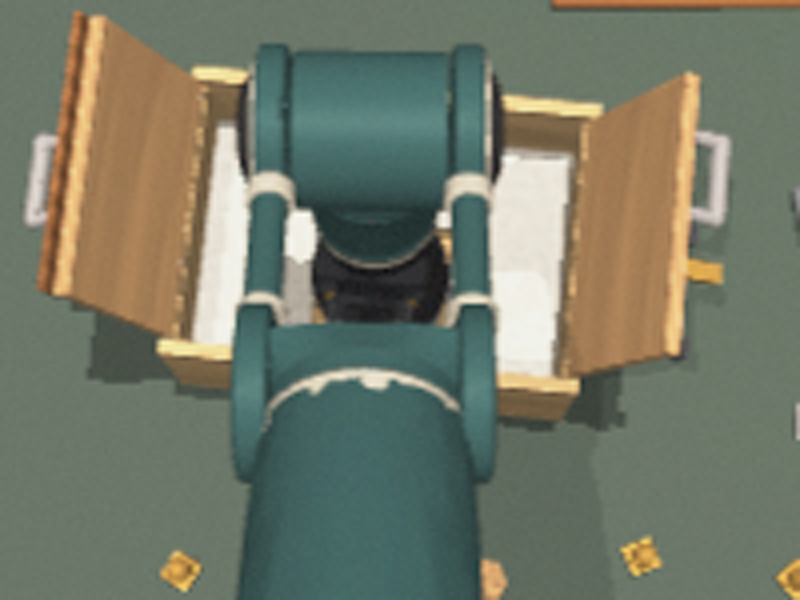

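The arm hides the cap in this view. The grip and turn readings (10.8 mm, 80°) look right, so I'll lift the cap along its arc.

play_rows([
  {"dp": [0,2,-3],"angular": [0,0,0],"grip": 5},
  {"dp": [0,5,-7],"angular": [0,0,0],"grip": 5},
  {"dp": [0,8,-11],"angular": [1,0,0],"grip": 5},
  {"dp": [0,11,-14],"angular": [2,0,0],"grip": 5},
  {"dp": [0,19,-20],"angular": [5,0,0],"grip": 5},
  {"dp": [0,27,-25],"angular": [8,0,0],"grip": 5},
  {"dp": [0,36,-28],"angular": [11,0,0],"grip": 5},
  {"dp": [0,46,-31],"angular": [14,0,0],"grip": 5},
])

```text
time: 20.7
ee_pos: [0.6495, 0.0167, 0.1669]
ee_rot: [-2.184, -1.975, 0.249]
force: [-5.6, 1.0, 3.1]
grip_width: 0.0109
```

```bash
python3 - <<'E'
from h import *
st()
snap("s6","scene",150,130,200,150,4)
E
```

```text
t 20.7 tcp [0.6495 0.0167 0.1669] grasp L [ 21.6   1.3 161.1] xang 84.2 q [-0.02  0.44  1.58  0.02  1.38  0.07] F [-5.6  1.   3.1] gw 0.0109
```

View pics/s6.png

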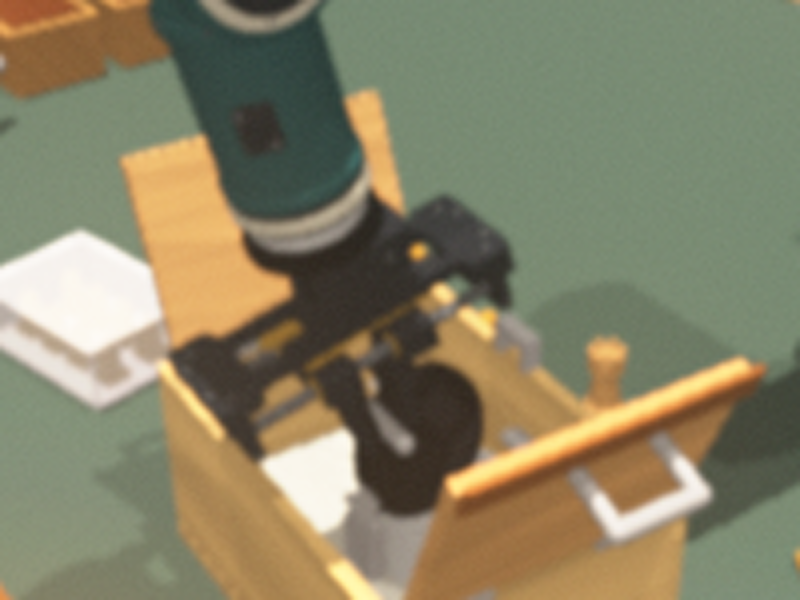

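```bash
python3 - <<'E'
from h import *
def pose(f,ti):
    o=ori(turn=90,ry=ti);t=np.radians(f);x=34-56*np.cos(t)+32*np.sin(t);z=88+56*np.sin(t)+32*np.cos(t)
    return grp((x,0,z),o,8),o
p0,o0=pose(48,14)
for f,ti in [(54,15),(60,16),(66,17),(72,18),(78,18),(84,18),(88,18),(91,18)]:
    p,o=pose(f,ti);print(f,ti,(o0.inv().apply(p-p0)*1e3).round(0),(o0.inv()*o).as_rotvec(degrees=True).round(1),wl(p).round(0))
E
```

```text
54 15 [ 0.  6. -3.] [ 1.  0. -0.] [ 31.   0. 166.]
60 16 [ 0. 13. -5.] [2. 0. 0.] [ 38.   0. 166.]
66 17 [-0. 20. -6.] [ 3.  0. -0.] [ 45.  -0. 166.]
72 18 [ 0. 27. -7.] [ 4.  0. -0.] [ 51.  -0. 164.]
78 18 [ 0. 34. -6.] [ 4.  0. -0.] [ 58.  -0. 163.]
84 18 [ 0. 40. -6.] [ 4.  0. -0.] [ 64.   0. 160.]
88 18 [ 0. 45. -5.] [ 4.  0. -0.] [ 68.  -0. 158.]
91 18 [ 0. 48. -4.] [ 4.  0. -0.] [ 71.   0. 157.]
```

play_rows([
  {"dp": [0,6,-3],"angular": [1,0,0],"grip": 5},
  {"dp": [0,13,-5],"angular": [2,0,0],"grip": 5},
  {"dp": [0,20,-6],"angular": [3,0,0],"grip": 5},
  {"dp": [0,27,-7],"angular": [4,0,0],"grip": 5},
  {"dp": [0,34,-6],"angular": [4,0,0],"grip": 5},
  {"dp": [0,40,-6],"angular": [4,0,0],"grip": 5},
  {"dp": [0,45,-5],"angular": [4,0,0],"grip": 5},
  {"dp": [0,45,-5],"angular": [4,0,0],"grip": 5},
])

```text
time: 21.75
ee_pos: [0.6965, 0.0117, 0.1608]
ee_rot: [-2.147, -1.941, 0.305]
force: [0.5, -0.6, 5.7]
grip_width: 0.0107
```

```bash
python3 - <<'E'
from h import *
st()
snap("s7","scene",150,130,200,150,4)
E
```

```text
t 21.75 tcp [0.6965 0.0117 0.1608] grasp L [ 68.6   1.  155.1] xang 84.2 q [-0.03  0.56  1.41  0.02  1.48  0.07] F [ 0.5 -0.6  5.7] gw 0.0107
```

View pics/s7.png

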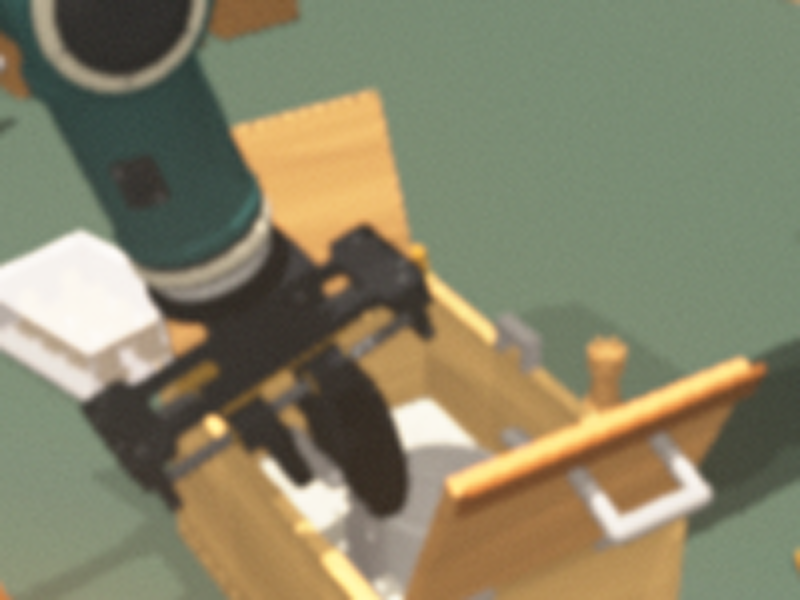

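play_rows([
  {"dp": [0,-1,-2],"angular": [0,0,0],"grip": 17},
  {"dp": [0,-1,-5],"angular": [0,0,0],"grip": 17},
  {"dp": [0,0,-12],"angular": [0,0,0],"grip": 18},
  {"dp": [0,2,-24],"angular": [0,0,0],"grip": 18},
  {"dp": [0,2,-50],"angular": [0,0,0],"grip": 18},
  {"dp": [0,2,-90],"angular": [0,0,0],"grip": 18},
  {"dp": [0,2,-130],"angular": [0,0,0],"grip": 18},
  {"dp": [0,2,-130],"angular": [0,0,0],"grip": 18},
])

```text
time: 22.8
ee_pos: [0.7396, 0.0076, 0.2871]
ee_rot: [-2.15, -1.944, 0.299]
force: [0.6, 0.1, -0.2]
grip_width: 0.0162
```

```bash
python3 - <<'E'
from h import *
st()
snap("s8","scene",150,130,200,150,4)
E
```

```text
t 22.8 tcp [0.7396 0.0076 0.2871] grasp L [111.9   1.3 281.3] xang 84.2 q [-0.03  0.57  1.17  0.02  1.71  0.07] F [ 0.6  0.1 -0.2] gw 0.0162
```

View pics/s8.png

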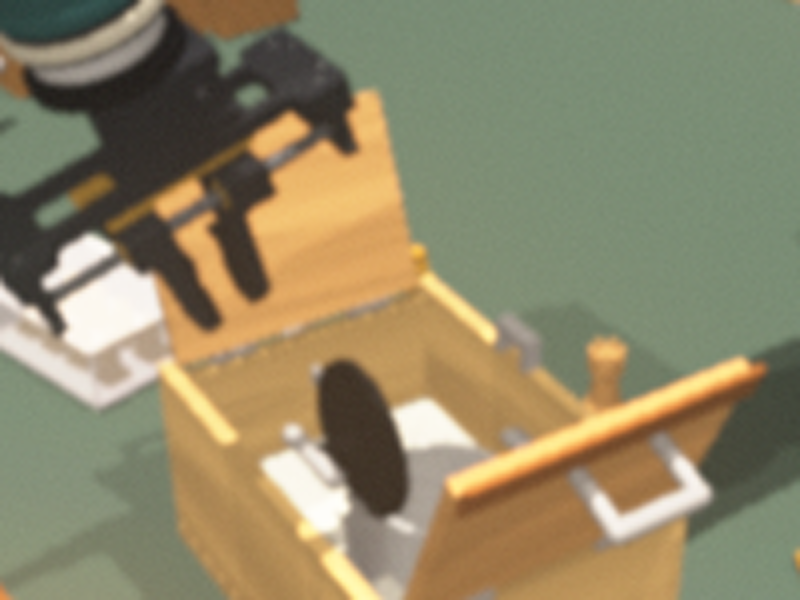

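The cap is swung back and the jar's mouth is open. Next I locate the finials.

```bash
cat >> h.py <<'E'
def finials(tag):
    p,d=grab_frame("top"); cv2.imwrite(f"pics/{tag}.png",p)
    h=cv2.cvtColor(p,cv2.COLOR_BGR2HSV); m=cv2.inRange(h,(15,130,70),(30,255,255)); m[:215]=0
    k,l,stt,c=cv2.connectedComponentsWithStats(m)
    for i in range(1,k):
        if 30<stt[i,4]<120:
            r=cv2.minAreaRect(np.argwhere(l==i)[:,::-1].astype(np.float32))
            print(stt[i,4],c[i].round(1),"xy",onz("top",*c[i],.015)[:2].round(4),"rect",np.round(r[1],1),round(r[2]))
    return p
E
python3 - <<'E'
from h import *
p=finials("t9")
cv2.imwrite("pics/t9a.png",cv2.resize(p[245:300,190:400],None,fx=3.7,fy=3.7,interpolation=cv2.INTER_CUBIC))
cv2.imwrite("pics/t9b.png",cv2.resize(p[130:250,180:340],None,fx=4.5,fy=4.5,interpolation=cv2.INTER_CUBIC))
E
```

```text
56 [316.4 269.4] xy [ 0.4102 -0.1265] rect [7.1 7.1] 45
56 [214.8 272.2] xy [0.4031 0.1647] rect [7.5 7.2] 34
60 [368.6 274.4] xy [ 0.3955 -0.2759] rect [7.1 7.8] 45
```

View pics/t9a.png

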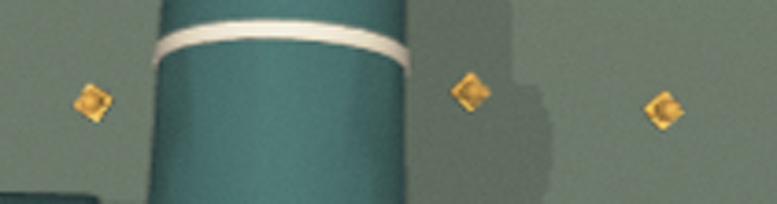

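View pics/t9b.png

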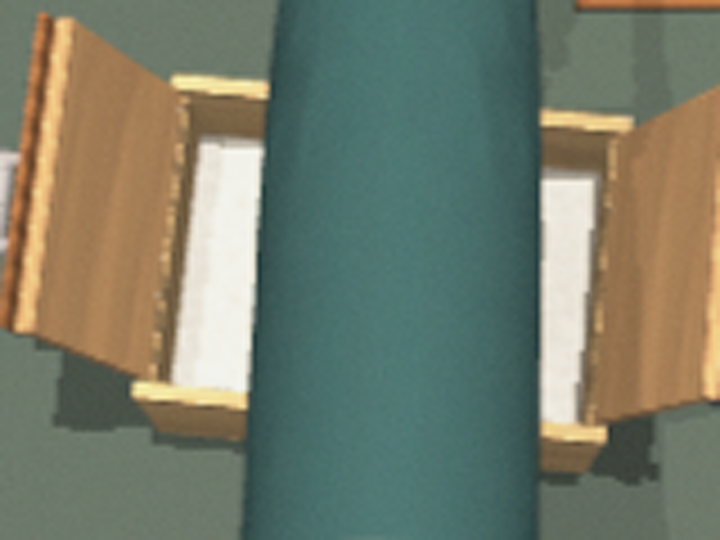

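Finial 2 has been knocked from y -0.164 to -0.127; the other two are unmoved. I'll move to finial 3 by a safe path.

```bash
python3 - <<'E'
from h import *
o=ori()
go([.50,-.02,.30],o);go([.42,-.2,.25],o)
E
```

```text
dp [-51.5, -227.4, 55.0] ang [-14.1, 14.1, 89.2]
dp [-238.6, -270.4, 121.5] ang [-14.1, 14.1, 89.2]
```

play_rows([
  {"dp": [-51,-227,55],"angular": [-14.1,14.1,89.2],"grip": 45},
  {"dp": [-51,-227,55],"angular": [-14.1,14.1,89.2],"grip": 45},
  {"dp": [-51,-227,55],"angular": [-14.1,14.1,89.2],"grip": 45},
  {"dp": [-51,-227,55],"angular": [-14.1,14.1,89.2],"grip": 45},
  {"dp": [-51,-227,55],"angular": [-14.1,14.1,89.2],"grip": 45},
  {"dp": [-239,-270,121],"angular": [-14.1,14.1,89.2],"grip": 45},
  {"dp": [-239,-270,121],"angular": [-14.1,14.1,89.2],"grip": 45},
  {"dp": [-239,-270,121],"angular": [-14.1,14.1,89.2],"grip": 45},
  {"dp": [-239,-270,121],"angular": [-14.1,14.1,89.2],"grip": 45},
  {"dp": [-239,-270,121],"angular": [-14.1,14.1,89.2],"grip": 45},
])

```text
time: 24.15
ee_pos: [0.4179, -0.2003, 0.2481]
ee_rot: [-3.135, 0.161, 0.009]
force: [0.2, 0.2, -0.1]
grip_width: 0.0395
```

```bash
python3 - <<'E'
from h import *
st();o=ori()
p=finials("t10"); snap("s10","scene",150,130,200,150,4)
go([.3955,-.275,.09],o);go([.3955,-.275,.036],o)
E
```

```text
t 24.15 tcp [ 0.4179 -0.2003  0.2481] grasp L [-185.5 -238.   242.1] xang -5.9 q [-0.5  -0.13  2.05 -0.    1.23  1.17] F [ 0.2  0.2 -0.1] gw 0.0395
55 [316.1 269.5] xy [ 0.4099 -0.1257] rect [7.1 7.1] 45
55 [214.8 272.2] xy [0.4033 0.1648] rect [7.2 7.2] 34
dp [-16.0, 77.6, 159.3] ang [-0.1, 0.2, 0.1]
dp [-15.8, 77.7, 213.3] ang [-0.1, 0.2, 0.1]
```

View pics/t10.png

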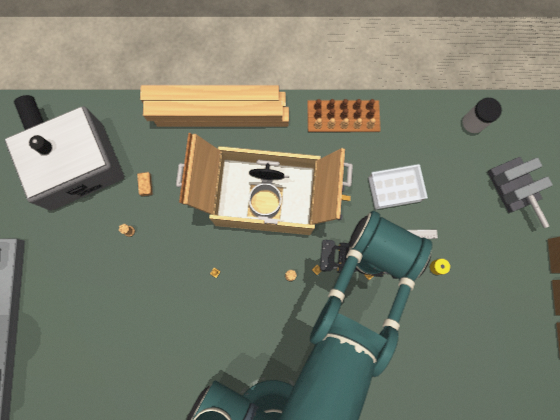

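View pics/s10.png

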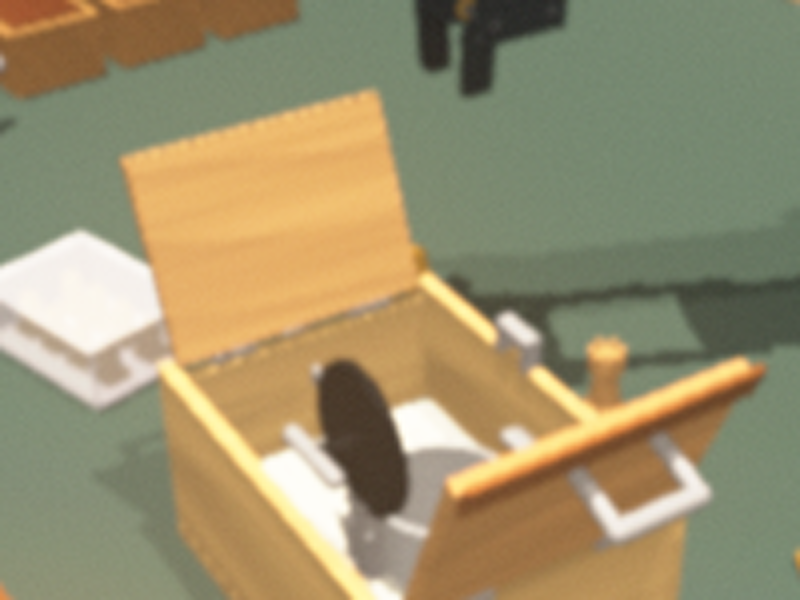

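play_rows([
  {"dp": [-16,78,60],"angular": [0,0,0],"grip": 45},
  {"dp": [-16,78,120],"angular": [0,0,0],"grip": 45},
  {"dp": [-16,78,160],"angular": [0,0,0],"grip": 45},
  {"dp": [-16,78,185],"angular": [0,0,0],"grip": 45},
  {"dp": [-16,78,212],"angular": [0,0,0],"grip": 45},
  {"dp": [-16,78,212],"angular": [0,0,0],"grip": 45},
  {"dp": [-16,78,212],"angular": [0,0,0],"grip": 5},
  {"dp": [-16,78,212],"angular": [0,0,0],"grip": 5},
  {"dp": [-16,78,212],"angular": [0,0,0],"grip": 5},
  {"dp": [-16,78,212],"angular": [0,0,0],"grip": 5},
], newtons=25)

```text
time: 25.5
ee_pos: [0.3972, -0.277, 0.0398]
ee_rot: [3.137, -0.159, 0.001]
force: [0.3, 1.5, 6.2]
grip_width: 0.0168
```

```bash
python3 - <<'E'
from h import *
st();o=ori()
go([.3955,-.275,.28],o);go(grp((-22,1,200),o),o);go(grp((-41,1,200),o),o)
E
```

```text
t 25.5 tcp [ 0.3972 -0.277   0.0398] grasp L [-198.3 -316.4   33.8] xang -5.8 q [-0.66  0.17  2.19 -0.    0.78  1.01] F [0.3 1.5 6.2] gw 0.0168
dp [-1.7, -1.6, -240.2] ang [0.1, -0.0, -0.0]
dp [176.5, -317.2, -166.4] ang [0.1, -0.0, -0.0]
dp [157.5, -317.2, -166.5] ang [0.1, -0.0, -0.0]
```

play_rows([
  {"dp": [0,0,-60],"angular": [0,0,0],"grip": 5},
  {"dp": [0,0,-120],"angular": [0,0,0],"grip": 5},
  {"dp": [0,0,-180],"angular": [0,0,0],"grip": 5},
  {"dp": [0,0,-240],"angular": [0,0,0],"grip": 5},
  {"dp": [25,-50,-262],"angular": [0,0,0],"grip": 5},
  {"dp": [50,-105,-262],"angular": [0,0,0],"grip": 5},
  {"dp": [75,-160,-262],"angular": [0,0,0],"grip": 5},
  {"dp": [105,-215,-262],"angular": [0,0,0],"grip": 5},
  {"dp": [132,-270,-262],"angular": [0,0,0],"grip": 5},
  {"dp": [157,-317,-262],"angular": [0,0,0],"grip": 5},
], newtons=35)

```text
time: 26.75
ee_pos: [0.585, 0.0252, 0.2999]
ee_rot: [-3.138, 0.157, 0.004]
force: [0.5, -0.2, 0.1]
grip_width: 0.0161
```

```bash
python3 - <<'E'
from h import *
st();o=ori()
snap("s11","scene",150,80,200,150,4)
go(grp((-41,1,150),o),o);go(grp((-41,1,56),o),o)
E
```

```text
t 26.75 tcp [0.585  0.0252 0.2999] grasp L [-41.9   3.2 293.9] xang -5.7 q [0.   0.08 1.75 0.   1.31 1.67] F [ 0.5 -0.2  0.1] gw 0.0161
dp [-1.4, 8.0, 143.5] ang [-0.3, 0.0, 0.2]
dp [-1.4, 8.5, 237.5] ang [-0.3, 0.0, 0.2]
```

View pics/s11.png

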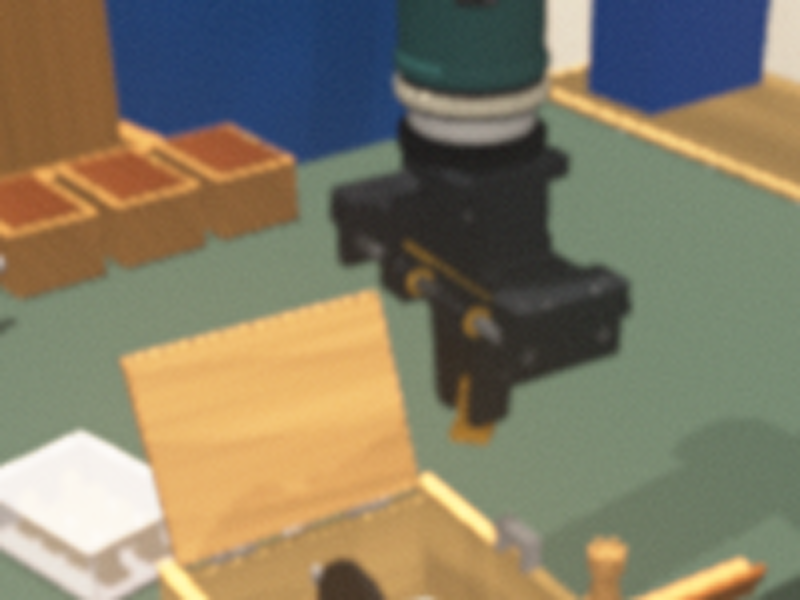

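play_rows([
  {"dp": [0,0,50],"angular": [0,0,0],"grip": 5},
  {"dp": [0,0,100],"angular": [0,0,0],"grip": 5},
  {"dp": [0,0,130],"angular": [0,0,0],"grip": 5},
  {"dp": [0,0,130],"angular": [0,0,0],"grip": 5},
  {"dp": [0,0,130],"angular": [0,0,0],"grip": 5},
])

```text
time: 27.42
ee_pos: [0.585, 0.023, 0.1714]
ee_rot: [-3.137, 0.159, 0.0]
force: [-0.8, -0.3, -0.1]
grip_width: 0.0166
```

```bash
python3 - <<'E'
from h import *
st();o=ori()
go(grp((-41,1,56),o),o)
E
```

```text
t 27.43 tcp [0.585  0.023  0.1714] grasp L [-41.7   1.  165.4] xang -5.8 q [-0.    0.17  1.89  0.    1.08  1.67] F [-0.8 -0.3 -0.1] gw 0.0166
dp [0.7, 0.0, 109.4] ang [-0.0, 0.0, -0.0]
```

play_rows([
  {"dp": [1,0,40],"angular": [0,0,0],"grip": 5},
  {"dp": [1,0,70],"angular": [0,0,0],"grip": 5},
  {"dp": [1,0,90],"angular": [0,0,0],"grip": 5},
  {"dp": [1,0,109],"angular": [0,0,0],"grip": 5},
  {"dp": [1,0,109],"angular": [0,0,0],"grip": 5},
])

```text
time: 28.05
ee_pos: [0.5844, 0.0231, 0.0601]
ee_rot: [-3.137, 0.158, 0.006]
force: [0.1, 0.6, 0.4]
grip_width: 0.0164
```

```bash
python3 - <<'E'
from h import *
st()
E
```

```text
t 28.05 tcp [0.5844 0.0231 0.0601] grasp L [-42.3   1.1  54.1] xang -5.8 q [-0.    0.3   1.97  0.    0.88  1.67] F [0.1 0.6 0.4] gw 0.0164
```

No contact. I'll release and retreat.

play_rows([
  {"dp": [0,0,0],"angular": [0,0,0],"grip": 27},
  {"dp": [0,0,0],"angular": [0,0,0],"grip": 27},
  {"dp": [0,0,0],"angular": [0,0,0],"grip": 27},
  {"dp": [0,0,-40],"angular": [0,0,0],"grip": 27},
  {"dp": [0,0,-100],"angular": [0,0,0],"grip": 27},
  {"dp": [0,0,-160],"angular": [0,0,0],"grip": 27},
  {"dp": [0,0,-220],"angular": [0,0,0],"grip": 27},
  {"dp": [-60,0,-220],"angular": [0,0,0],"grip": 45},
  {"dp": [-120,0,-220],"angular": [0,0,0],"grip": 45},
  {"dp": [-150,0,-220],"angular": [0,0,0],"grip": 45},
])

```text
time: 29.3
ee_pos: [0.4338, 0.0384, 0.2817]
ee_rot: [-3.137, 0.158, 0.002]
force: [0.2, 0.2, 0.2]
grip_width: 0.0398
```

```bash
python3 - <<'E'
from h import *
st();o=ori()
p=finials("t12")
cv2.imwrite("pics/t12a.png",cv2.resize(p[130:290,190:390],None,fx=3.7,fy=3.7,interpolation=cv2.INTER_CUBIC))
E
```

```text
t 29.3 tcp [0.4338 0.0384 0.2817] grasp L [-193.7    1.1  275.7] xang -5.8 q [ 0.03 -0.22  2.06  0.    1.3   1.7 ] F [0.2 0.2 0.2] gw 0.0398
57 [316.5 269.4] xy [ 0.4103 -0.1266] rect [7.1 7.1] 45
```

View pics/t12a.png

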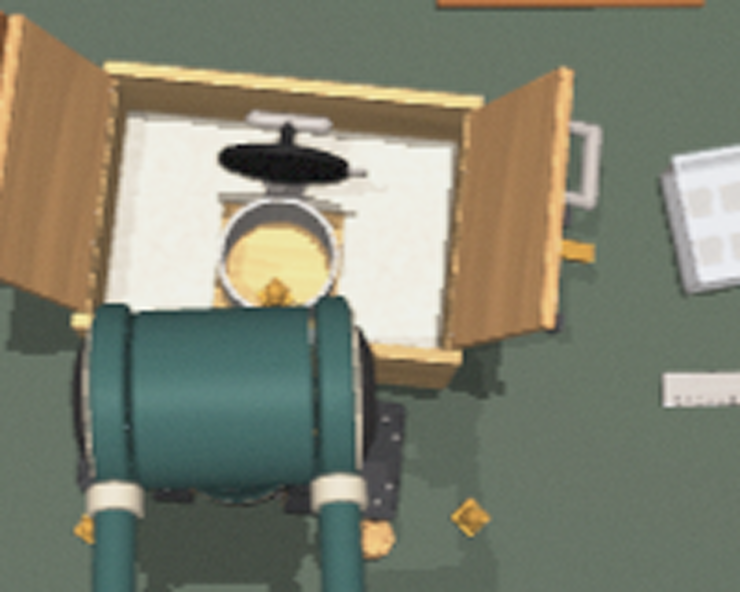

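The first finial stands in the jar at (275,293). Finial 2 is next, at (0.410,-0.126).

```bash
python3 - <<'E'
from h import *
o=ori()
go([.4103,-.126,.12],o);go([.4103,-.126,.038],o)
E
```

```text
dp [-3.8, 166.0, 161.4] ang [-0.0, 0.2, 0.0]
dp [-3.5, 166.0, 243.4] ang [-0.0, 0.2, 0.0]
```

play_rows([
  {"dp": [-4,60,0],"angular": [0,0,0],"grip": 45},
  {"dp": [-4,120,40],"angular": [0,0,0],"grip": 45},
  {"dp": [-4,166,90],"angular": [0,0,0],"grip": 45},
  {"dp": [-4,166,140],"angular": [0,0,0],"grip": 45},
  {"dp": [-4,166,185],"angular": [0,0,0],"grip": 45},
  {"dp": [-4,166,185],"angular": [0,0,0],"grip": 45},
  {"dp": [-4,166,215],"angular": [0,0,0],"grip": 45},
  {"dp": [-4,166,242],"angular": [0,0,0],"grip": 45},
  {"dp": [-4,166,242],"angular": [0,0,0],"grip": 45},
])

```text
time: 30.48
ee_pos: [0.4155, -0.1264, 0.04]
ee_rot: [-3.137, 0.157, 0.004]
force: [0.7, 0.0, 0.5]
grip_width: 0.0396
```

play_rows([
  {"dp": [0,0,0],"angular": [0,0,0],"grip": 5},
  {"dp": [0,0,0],"angular": [0,0,0],"grip": 5},
  {"dp": [0,0,0],"angular": [0,0,0],"grip": 5},
  {"dp": [0,0,0],"angular": [0,0,0],"grip": 5},
])

```text
time: 30.98
ee_pos: [0.4166, -0.127, 0.041]
ee_rot: [3.137, -0.158, 0.002]
force: [-0.8, 0.6, 7.1]
grip_width: 0.0167
```

```bash
python3 - <<'E'
from h import *
st();o=ori()
go(grp((-8,1,294),o),o)
o=ori(ry=-15);go(grp((-8,1,180),o),o)
E
```

```text
t 30.98 tcp [ 0.4166 -0.127   0.041 ] grasp L [-194.1 -165.2   35. ] xang -5.8 q [-0.35  0.08  2.29 -0.    0.77  1.32] F [-0.8  0.6  7.1] gw 0.0167
dp [186.4, -166.0, -258.9] ang [0.0, -0.1, 0.0]
dp [184.7, -166.1, -144.7] ang [0.0, 14.9, 0.0]
```

play_rows([
  {"dp": [0,0,0],"angular": [0,0,0],"grip": 40},
  {"dp": [0,0,0],"angular": [0,0,0],"grip": 40},
  {"dp": [-6,0,0],"angular": [0,0,0],"grip": 40},
  {"dp": [-6,0,0],"angular": [0,0,0],"grip": 40},
  {"dp": [-6,0,0],"angular": [0,0,0],"grip": 5},
  {"dp": [-6,0,0],"angular": [0,0,0],"grip": 5},
  {"dp": [-6,0,0],"angular": [0,0,0],"grip": 5},
  {"dp": [-6,0,0],"angular": [0,0,0],"grip": 5},
])

```text
time: 31.98
ee_pos: [0.4092, -0.1259, 0.0393]
ee_rot: [-3.137, 0.158, 0.003]
force: [0.6, -0.1, -1.3]
grip_width: 0.0167
```

```bash
python3 - <<'E'
from h import *
st();o=ori()
go(grp((-8,1,294),o),o)
E
```

```text
t 31.98 tcp [ 0.4092 -0.1259  0.0393] grasp L [-201.6 -164.8   33.3] xang -5.8 q [-0.36  0.07  2.3  -0.    0.77  1.32] F [ 0.6 -0.1 -1.3] gw 0.0167
dp [193.1, -165.9, -261.0] ang [-0.0, 0.1, 0.0]
```

play_rows([
  {"dp": [0,0,-60],"angular": [0,0,0],"grip": 5},
  {"dp": [0,0,-120],"angular": [0,0,0],"grip": 5},
  {"dp": [0,0,-180],"angular": [0,0,0],"grip": 5},
  {"dp": [0,0,-230],"angular": [0,0,0],"grip": 5},
  {"dp": [20,-40,-250],"angular": [0,0,0],"grip": 5},
  {"dp": [55,-80,-250],"angular": [0,5,0],"grip": 5},
  {"dp": [95,-120,-250],"angular": [0,10,0],"grip": 5},
  {"dp": [140,-150,-250],"angular": [0,15,0],"grip": 5},
  {"dp": [175,-166,-250],"angular": [0,15,0],"grip": 5},
  {"dp": [175,-166,-250],"angular": [0,15,0],"grip": 5},
])

```text
time: 33.22
ee_pos: [0.6017, 0.0228, 0.2883]
ee_rot: [3.099, -0.153, 0.403]
force: [-1.2, -0.2, -1.4]
grip_width: 0.0164
```

```bash
python3 - <<'E'
from h import *
st();o=ori(ry=-15)
for z in (200,150,110,64): go(grp((-8,1,z),o),o)
snap("s13","scene",150,80,200,150,4)
E
```

```text
t 33.23 tcp [0.6017 0.0228 0.2883] grasp L [-23.5   2.5 282.5] xang -5.7 q [ 0.01 -0.04  1.91 -0.03  1.01  1.69] F [-1.2 -0.2 -1.4] gw 0.0164
dp [-6.2, 1.5, 83.7] ang [-0.0, 0.2, 0.1]
dp [-19.0, 1.5, 132.1] ang [-0.0, 0.2, 0.1]
dp [-29.2, 1.5, 170.7] ang [-0.0, 0.2, 0.1]
dp [-41.0, 1.5, 215.2] ang [-0.0, 0.2, 0.1]
```

View pics/s13.png

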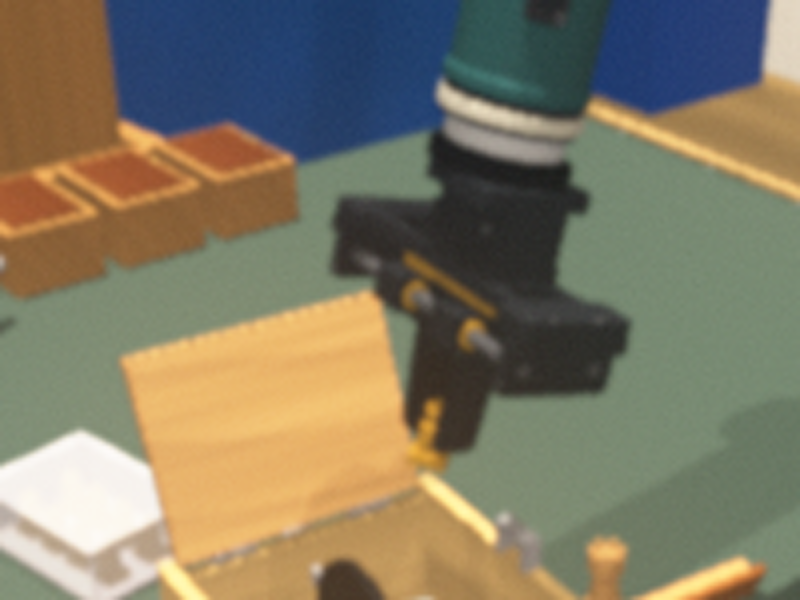

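play_rows([
  {"dp": [-10,1,84],"angular": [0,0,0],"grip": 5},
  {"dp": [-10,1,84],"angular": [0,0,0],"grip": 5},
  {"dp": [-23,1,131],"angular": [0,0,0],"grip": 5},
  {"dp": [-33,1,170],"angular": [0,0,0],"grip": 5},
  {"dp": [-39,1,192],"angular": [0,0,0],"grip": 5},
  {"dp": [-45,1,214],"angular": [0,0,0],"grip": 5},
  {"dp": [-45,1,214],"angular": [0,0,0],"grip": 5},
])

```text
time: 34.15
ee_pos: [0.6089, 0.0188, 0.0684]
ee_rot: [3.099, -0.158, 0.396]
force: [0.7, -0.0, -0.9]
grip_width: 0.0165
```

```bash
python3 - <<'E'
from h import *
st()
E
```

```text
t 34.15 tcp [0.6089 0.0188 0.0684] grasp L [-16.   -0.8  62.6] xang -5.8 q [ 0.    0.21  2.09 -0.05  0.59  1.71] F [ 0.7 -0.  -0.9] gw 0.0165
```

play_rows([
  {"dp": [0,-1,0],"angular": [0,0,0],"grip": 27},
  {"dp": [0,-1,0],"angular": [0,0,0],"grip": 27},
  {"dp": [0,-1,0],"angular": [0,0,0],"grip": 27},
  {"dp": [0,-1,-40],"angular": [0,0,0],"grip": 27},
  {"dp": [0,-1,-100],"angular": [0,0,0],"grip": 27},
  {"dp": [0,-1,-160],"angular": [0,0,0],"grip": 27},
  {"dp": [-20,-1,-210],"angular": [0,-5,0],"grip": 27},
  {"dp": [-60,-1,-210],"angular": [0,-15,0],"grip": 45},
  {"dp": [-110,-1,-200],"angular": [0,-15,0],"grip": 45},
  {"dp": [-110,-1,-200],"angular": [0,-15,0],"grip": 45},
])

```text
time: 35.4
ee_pos: [0.4501, 0.0364, 0.2322]
ee_rot: [3.137, -0.158, -0.015]
force: [-0.9, -0.9, -0.6]
grip_width: 0.0395
```

```bash
python3 - <<'E'
from h import *
st();o=ori()
p=finials("t14")
cv2.imwrite("pics/t14a.png",cv2.resize(p[130:290,190:390],None,fx=3.7,fy=3.7,interpolation=cv2.INTER_CUBIC))
go([.403,.163,.26],o);go([.403,.163,.038],o)
E
```

```text
t 35.4 tcp [0.4501 0.0364 0.2322] grasp L [-177.4    0.8  226.2] xang -5.8 q [ 0.03 -0.14  2.09  0.    1.2   1.7 ] F [-0.9 -0.9 -0.6] gw 0.0395
51 [214.4 272.3] xy [0.4031 0.166 ] rect [7.2 7.5] 34
dp [-62.6, -120.9, -25.3] ang [0.0, 0.2, 0.0]
dp [-61.7, -120.9, 196.7] ang [0.0, 0.2, 0.0]
```

View pics/t14a.png

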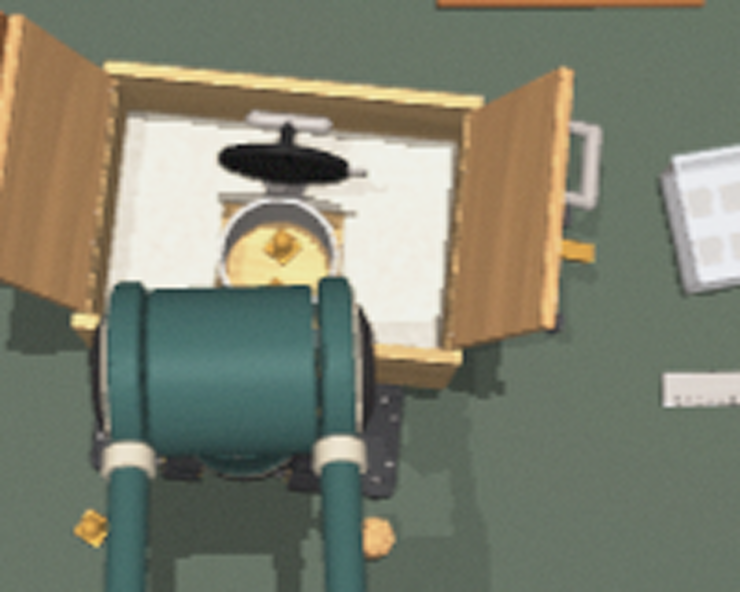

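The second finial stands in the jar at (282,243). Now the third.

play_rows([
  {"dp": [-30,-60,-20],"angular": [0,0,0],"grip": 45},
  {"dp": [-62,-121,-20],"angular": [0,0,0],"grip": 45},
  {"dp": [-62,-121,30],"angular": [0,0,0],"grip": 45},
  {"dp": [-62,-121,90],"angular": [0,0,0],"grip": 45},
  {"dp": [-62,-121,130],"angular": [0,0,0],"grip": 45},
  {"dp": [-62,-121,130],"angular": [0,0,0],"grip": 45},
  {"dp": [-62,-121,130],"angular": [0,0,0],"grip": 45},
])

```text
time: 36.33
ee_pos: [0.4076, 0.1637, 0.1081]
ee_rot: [-3.136, 0.158, -0.003]
force: [0.5, 0.2, 0.2]
grip_width: 0.0394
```

```bash
python3 - <<'E'
from h import *
st();o=ori()
go([.4033,.164,.038],o)
E
```

```text
t 36.33 tcp [0.4076 0.1637 0.1081] grasp L [-232.4  123.1  102.1] xang -5.8 q [ 0.32 -0.03  2.24  0.    0.93  2.  ] F [0.5 0.2 0.2] gw 0.0394
dp [-4.4, 0.2, 70.1] ang [-0.1, -0.1, 0.0]
```

play_rows([
  {"dp": [-4,0,30],"angular": [0,0,0],"grip": 45},
  {"dp": [-4,0,60],"angular": [0,0,0],"grip": 45},
  {"dp": [-4,0,68],"angular": [0,0,0],"grip": 45},
  {"dp": [-4,0,68],"angular": [0,0,0],"grip": 45},
  {"dp": [-4,0,68],"angular": [0,0,0],"grip": 5},
  {"dp": [-4,0,68],"angular": [0,0,0],"grip": 5},
  {"dp": [-4,0,68],"angular": [0,0,0],"grip": 5},
  {"dp": [-4,0,68],"angular": [0,0,0],"grip": 5},
])

```text
time: 37.33
ee_pos: [0.402, 0.1637, 0.0388]
ee_rot: [-3.137, 0.158, 0.001]
force: [-0.1, 0.2, 6.0]
grip_width: 0.0167
```

```bash
python3 - <<'E'
from h import *
st();o=ori()
go(grp((-24,10,294),o),o)
# where did the standing finials land (ball tops z~.05)
for u,v in [(282,243),(275,293)]:
    U,V=190+(u+.5)/3.7-.5,130+(v+.5)/3.7-.5
    print(wl(onz("top",U,V,.045)).round(0))
E
```

```text
t 37.33 tcp [0.402  0.1637 0.0388] grasp L [-237.9  122.6   32.8] xang -5.8 q [0.33 0.08 2.29 0.   0.77 2.  ] F [-0.1  0.2  6. ] gw 0.0167
dp [213.8, 112.4, -261.4] ang [-0.1, 0.0, 0.0]
[-5. -0. 45.]
[-45.   1.  45.]
```

play_rows([
  {"dp": [0,0,-60],"angular": [0,0,0],"grip": 5},
  {"dp": [0,0,-120],"angular": [0,0,0],"grip": 5},
  {"dp": [0,0,-180],"angular": [0,0,0],"grip": 5},
  {"dp": [0,0,-240],"angular": [0,0,0],"grip": 5},
  {"dp": [40,20,-261],"angular": [0,0,0],"grip": 5},
  {"dp": [85,45,-261],"angular": [0,0,0],"grip": 5},
  {"dp": [130,70,-261],"angular": [0,0,0],"grip": 5},
  {"dp": [175,95,-261],"angular": [0,0,0],"grip": 5},
  {"dp": [213,112,-261],"angular": [0,0,0],"grip": 5},
  {"dp": [213,112,-261],"angular": [0,0,0],"grip": 5},
])

```text
time: 38.58
ee_pos: [0.6037, 0.0288, 0.2971]
ee_rot: [3.137, -0.162, -0.006]
force: [-0.4, 0.5, -1.3]
grip_width: 0.0167
```

play_rows([
  {"dp": [0,0,50],"angular": [0,0,0],"grip": 5},
  {"dp": [0,0,100],"angular": [0,0,0],"grip": 5},
  {"dp": [0,0,150],"angular": [0,0,0],"grip": 5},
  {"dp": [0,0,150],"angular": [0,0,0],"grip": 5},
  {"dp": [0,0,150],"angular": [0,0,0],"grip": 5},
])

```text
time: 39.2
ee_pos: [0.6025, 0.031, 0.1501]
ee_rot: [-3.137, 0.158, 0.001]
force: [0.1, -0.5, 0.4]
grip_width: 0.0169
```

```bash
python3 - <<'E'
from h import *
st();o=ori()
go(grp((-25,10,56),o),o)
snap("s15","scene",150,130,200,150,4)
E
```

```text
t 39.2 tcp [0.6025 0.031  0.1501] grasp L [-25.1  10.7 144.1] xang -5.8 q [0.01 0.22 1.87 0.   1.04 1.68] F [ 0.1 -0.5  0.4] gw 0.0169
dp [0.1, 0.7, 88.1] ang [-0.0, 0.0, 0.0]
```

View pics/s15.png

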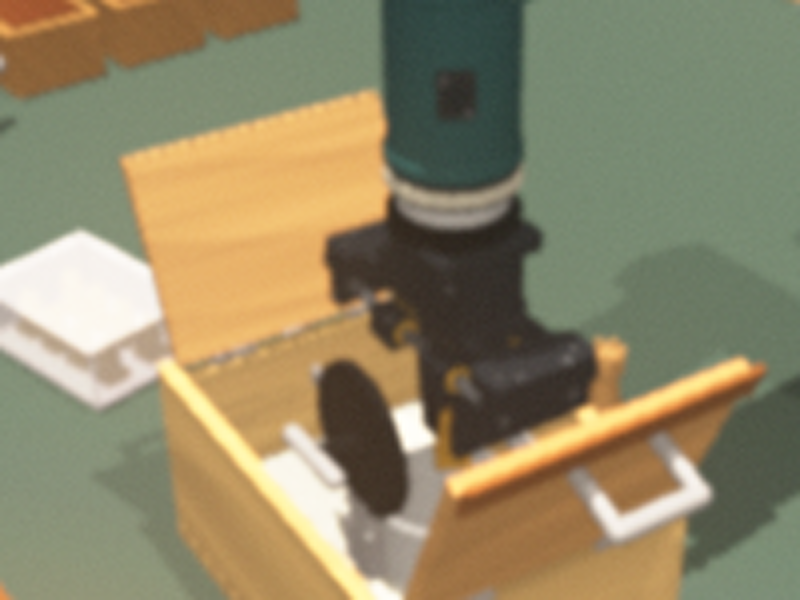

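play_rows([
  {"dp": [0,0,30],"angular": [0,0,0],"grip": 5},
  {"dp": [0,0,50],"angular": [0,0,0],"grip": 5},
  {"dp": [0,0,65],"angular": [0,0,0],"grip": 5},
  {"dp": [0,0,78],"angular": [0,0,0],"grip": 5},
  {"dp": [0,0,86],"angular": [0,0,0],"grip": 5},
  {"dp": [0,0,86],"angular": [0,0,0],"grip": 5},
])

```text
time: 40.0
ee_pos: [0.6024, 0.0306, 0.0627]
ee_rot: [-3.137, 0.158, 0.002]
force: [-0.6, 0.3, -1.1]
grip_width: 0.0165
```

```bash
python3 - <<'E'
from h import *
st()
E
```

```text
t 40.0 tcp [0.6024 0.0306 0.0627] grasp L [-25.2  10.3  56.7] xang -5.8 q [0.01 0.33 1.93 0.   0.89 1.68] F [-0.6  0.3 -1.1] gw 0.0165
```

play_rows([
  {"dp": [0,0,0],"angular": [0,0,0],"grip": 27},
  {"dp": [0,0,0],"angular": [0,0,0],"grip": 27},
  {"dp": [0,0,0],"angular": [0,0,0],"grip": 27},
  {"dp": [0,0,-40],"angular": [0,0,0],"grip": 27},
  {"dp": [0,0,-100],"angular": [0,0,0],"grip": 27},
  {"dp": [0,0,-160],"angular": [0,0,0],"grip": 27},
  {"dp": [-20,0,-220],"angular": [0,0,0],"grip": 10},
  {"dp": [-80,0,-250],"angular": [0,0,0],"grip": 0},
  {"dp": [-140,0,-250],"angular": [0,0,0],"grip": 0},
  {"dp": [-170,0,-250],"angular": [0,0,0],"grip": 0},
])

```text
time: 41.25
ee_pos: [0.4309, 0.0477, 0.3135]
ee_rot: [-3.137, 0.158, 0.001]
force: [-0.3, -0.1, 0.7]
grip_width: 0.0004
```

```bash
python3 - <<'E'
from h import *
st();o=ori()
p=finials("t16")
cv2.imwrite("pics/t16a.png",cv2.resize(p[130:290,190:390],None,fx=3.7,fy=3.7,interpolation=cv2.INTER_CUBIC))
E
```

```text
t 41.25 tcp [0.4309 0.0477 0.3135] grasp L [-197.6   10.1  307.5] xang -5.8 q [ 0.05 -0.24  2.02  0.    1.36  1.72] F [-0.3 -0.1  0.7] gw 0.0004
```

View pics/t16a.png

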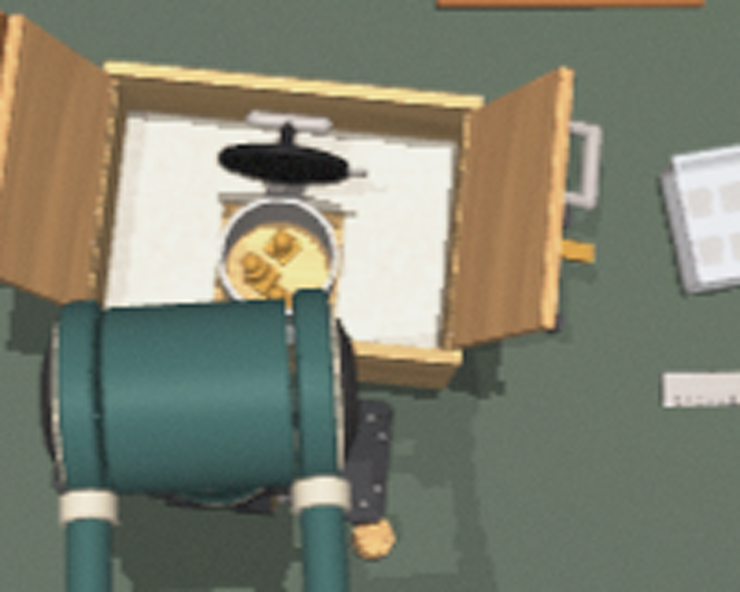

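All three finials are inside and below the rim, with the third leaning at (258,268). None remain on the shelf. I'll go around behind the cap to push it shut.

```bash
python3 - <<'E'
from h import *
st();o=ori()
go(grp((95,0,300),o),o);go(grp((95,0,179),o),o)
E
```

```text
t 41.3 tcp [0.4281 0.048  0.3131] grasp L [-200.3   10.   307.1] xang -5.8 q [ 0.05 -0.24  2.02  0.    1.36  1.72] F [-3.5  0.5 -0.5] gw 0.0005
dp [295.3, 10.2, 6.0] ang [-0.0, 0.2, 0.0]
dp [295.8, 10.3, 127.0] ang [-0.0, 0.2, 0.0]
```

play_rows([
  {"dp": [60,10,0],"angular": [0,0,0],"grip": 0},
  {"dp": [120,10,0],"angular": [0,0,0],"grip": 0},
  {"dp": [180,10,0],"angular": [0,0,0],"grip": 0},
  {"dp": [240,10,0],"angular": [0,0,0],"grip": 0},
  {"dp": [295,10,0],"angular": [0,0,0],"grip": 0},
  {"dp": [295,10,0],"angular": [0,0,0],"grip": 0},
  {"dp": [295,10,60],"angular": [0,0,0],"grip": 0},
  {"dp": [295,10,110],"angular": [0,0,0],"grip": 0},
  {"dp": [295,10,126],"angular": [0,0,0],"grip": 0},
  {"dp": [295,10,126],"angular": [0,0,0],"grip": 0},
])

```text
time: 42.55
ee_pos: [0.7245, 0.008, 0.1857]
ee_rot: [-3.137, 0.158, 0.006]
force: [-0.6, -1.1, 0.8]
grip_width: 0.0003
```

```bash
python3 - <<'E'
from h import *
st();o=ori()
snap("s17","scene",150,130,200,150,4)
E
```

```text
t 42.55 tcp [0.7245 0.008  0.1857] grasp L [ 98.6   0.2 179.7] xang -5.8 q [-0.02  0.41  1.56  0.    1.18  1.65] F [-0.6 -1.1  0.8] gw 0.0003
```

View pics/s17.png

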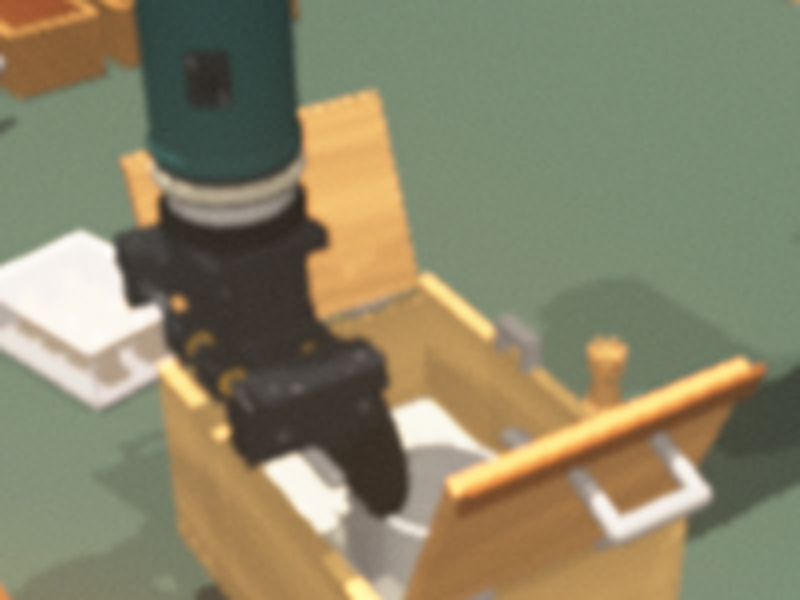

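play_rows([
  {"dp": [-12,0,-2],"angular": [0,0,0],"grip": 0},
  {"dp": [-22,0,-2],"angular": [0,0,0],"grip": 0},
  {"dp": [-30,0,-2],"angular": [0,0,0],"grip": 0},
  {"dp": [-38,0,-2],"angular": [0,0,0],"grip": 0},
  {"dp": [-46,0,-2],"angular": [0,0,0],"grip": 0},
  {"dp": [-53,0,-2],"angular": [0,0,0],"grip": 0},
  {"dp": [-60,0,-2],"angular": [0,0,0],"grip": 0},
  {"dp": [-66,0,-2],"angular": [0,0,0],"grip": 0},
  {"dp": [-70,0,-2],"angular": [0,0,0],"grip": 0},
  {"dp": [-70,0,-2],"angular": [0,0,0],"grip": 0},
])

```text
time: 43.85
ee_pos: [0.6556, 0.015, 0.1883]
ee_rot: [-3.137, 0.158, 0.003]
force: [-0.6, 0.8, -0.3]
grip_width: 0.0007
```

```bash
python3 - <<'E'
from h import *
st();o=ori()
snap("s18","scene",150,130,200,150,4)
E
```

```text
t 43.85 tcp [0.6556 0.015  0.1883] grasp L [ 29.3   0.2 182.3] xang -5.8 q [-0.02  0.28  1.72  0.    1.14  1.66] F [-0.6  0.8 -0.3] gw 0.0007
```

View pics/s18.png

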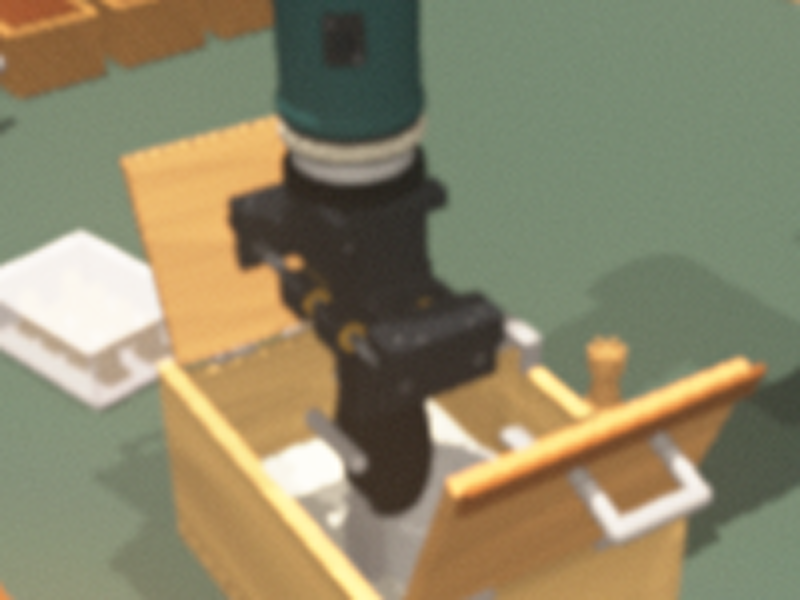

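play_rows([
  {"dp": [-8,0,-3],"angular": [0,0,0],"grip": 0},
  {"dp": [-16,0,-4],"angular": [0,0,0],"grip": 0},
  {"dp": [-24,0,-5],"angular": [0,0,0],"grip": 0},
  {"dp": [-32,0,-6],"angular": [0,0,0],"grip": 0},
  {"dp": [-32,0,-6],"angular": [0,0,0],"grip": 0},
  {"dp": [-32,0,-6],"angular": [0,0,0],"grip": 0},
  {"dp": [-32,0,-6],"angular": [0,0,0],"grip": 0},
])

```text
time: 44.78
ee_pos: [0.6242, 0.0182, 0.1943]
ee_rot: [-3.137, 0.158, 0.003]
force: [-1.3, -0.1, 0.1]
grip_width: 0.0004
```

```bash
python3 - <<'E'
from h import *
st();o=ori()
snap("s19","scene",150,130,200,150,4)
E
```

```text
t 44.77 tcp [0.6242 0.0182 0.1943] grasp L [ -2.3   0.2 188.3] xang -5.8 q [-0.01  0.22  1.79  0.    1.13  1.66] F [-1.3 -0.1  0.1] gw 0.0004
```

View pics/s19.png

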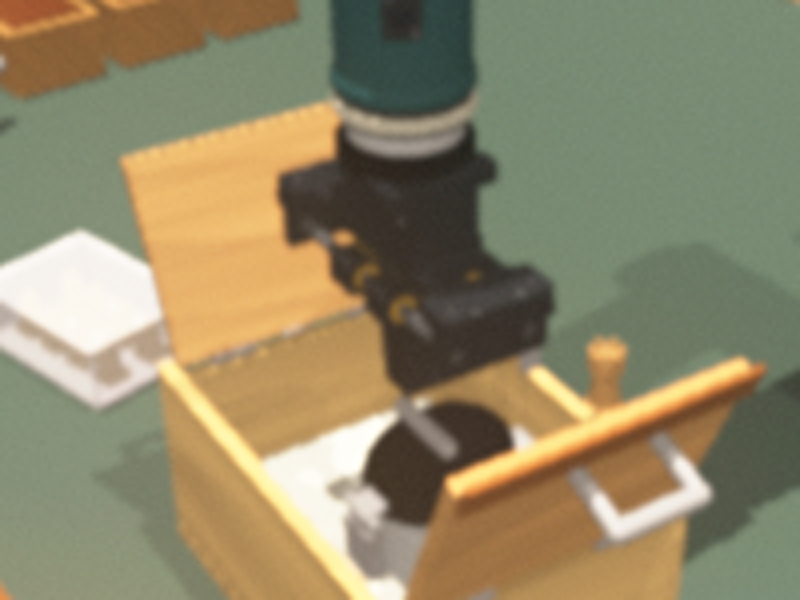

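The cap has dropped onto the jar with the bar across, at (428,430). I'll grip it and screw it home.

```bash
python3 - <<'E'
from h import *
o=ori(turn=90)
go(grp((-22,1,215),o),o)
E
```

```text
dp [-19.8, -0.8, -26.7] ang [-0.1, 0.1, -90.0]
```

play_rows([
  {"dp": [-20,-1,-27],"angular": [0,0,-90],"grip": 40},
  {"dp": [-20,-1,-27],"angular": [0,0,-90],"grip": 40},
  {"dp": [-20,-1,-27],"angular": [0,0,-90],"grip": 40},
  {"dp": [-20,-1,-27],"angular": [0,0,-90],"grip": 40},
  {"dp": [-20,-1,-27],"angular": [0,0,-90],"grip": 40},
  {"dp": [-20,-1,-27],"angular": [0,0,-90],"grip": 40},
  {"dp": [-20,-1,-27],"angular": [0,0,-90],"grip": 40},
  {"dp": [-20,-1,-27],"angular": [0,0,-90],"grip": 40},
  {"dp": [-20,-1,-27],"angular": [0,0,-90],"grip": 40},
  {"dp": [-20,-1,-27],"angular": [0,0,-90],"grip": 40},
])

```text
time: 46.08
ee_pos: [0.6043, 0.0212, 0.2213]
ee_rot: [-2.33, -2.104, 0.002]
force: [-0.1, 0.1, 0.1]
grip_width: 0.0352
```

```bash
python3 - <<'E'
from h import *
st();o=ori(turn=90)
go(grp((-22,1,120),o,4),o)
E
```

```text
t 46.08 tcp [0.6043 0.0212 0.2213] grasp L [-22.3   1.2 215.3] xang 84.2 q [-0.01  0.16  1.8   0.    1.18  0.1 ] F [-0.1  0.1  0.1] gw 0.0352
dp [-0.2, 0.5, 91.3] ang [-0.1, -0.0, -0.0]
```

play_rows([
  {"dp": [0,0,40],"angular": [0,0,0],"grip": 40},
  {"dp": [0,0,75],"angular": [0,0,0],"grip": 40},
  {"dp": [0,0,91],"angular": [0,0,0],"grip": 40},
  {"dp": [0,0,91],"angular": [0,0,0],"grip": 40},
  {"dp": [0,0,91],"angular": [0,0,0],"grip": 5},
  {"dp": [0,0,91],"angular": [0,0,0],"grip": 5},
  {"dp": [0,0,91],"angular": [0,0,0],"grip": 5},
  {"dp": [0,0,91],"angular": [0,0,0],"grip": 5},
])

```text
time: 47.08
ee_pos: [0.6046, 0.0213, 0.1317]
ee_rot: [-2.33, -2.106, -0.0]
force: [-0.9, 0.1, 5.5]
grip_width: 0.0108
```

```bash
python3 - <<'E'
from h import *
st()
E
```

```text
t 47.08 tcp [0.6046 0.0213 0.1317] grasp L [-22.    1.3 125.7] xang 84.2 q [-0.01  0.25  1.88  0.    1.01  0.09] F [-0.9  0.1  5.5] gw 0.0108
```

play_rows([
  {"dp": [0,0,0],"angular": [0,0,8],"grip": 5},
  {"dp": [0,0,0],"angular": [0,0,16],"grip": 5},
  {"dp": [0,0,0],"angular": [0,0,24],"grip": 5},
  {"dp": [0,0,0],"angular": [0,0,32],"grip": 5},
  {"dp": [0,0,0],"angular": [0,0,40],"grip": 5},
  {"dp": [0,0,0],"angular": [0,0,48],"grip": 5},
  {"dp": [0,0,0],"angular": [0,0,56],"grip": 5},
  {"dp": [0,0,0],"angular": [0,0,64],"grip": 5},
  {"dp": [0,0,0],"angular": [0,0,72],"grip": 5},
  {"dp": [0,0,0],"angular": [0,0,79],"grip": 5},
])

```text
time: 48.32
ee_pos: [0.6053, 0.0208, 0.1317]
ee_rot: [3.138, 0.137, 0.002]
force: [0.1, -1.0, 4.6]
grip_width: 0.0108
```

play_rows([
  {"dp": [0,0,0],"angular": [0,0,2],"grip": 5},
  {"dp": [0,0,0],"angular": [0,0,4],"grip": 5},
  {"dp": [0,0,0],"angular": [0,0,4],"grip": 5},
])

```text
time: 48.7
ee_pos: [0.6053, 0.021, 0.1316]
ee_rot: [3.141, 0.036, 0.001]
force: [0.3, -1.2, 5.3]
grip_width: 0.0106
```

```bash
python3 - <<'E'
from h import *
st();print(ctrl.observe()["wrist_torque"])
E
```

```text
t 48.7 tcp [0.6053 0.021  0.1316] grasp L [-21.3   1.1 125.6] xang 1.3 q [-0.01  0.25  1.88 -0.    1.01  1.54] F [ 0.3 -1.2  5.3] gw 0.0106
[-0.2317286  -0.13537974  0.31725107]
```

The torque has risen to 0.32 N·m, so it is at the home stop. I'll release, retreat and check.

play_rows([
  {"dp": [0,0,0],"angular": [0,0,0],"grip": 30},
  {"dp": [0,0,0],"angular": [0,0,0],"grip": 30},
  {"dp": [0,0,0],"angular": [0,0,0],"grip": 30},
  {"dp": [0,0,-50],"angular": [0,0,0],"grip": 30},
  {"dp": [0,0,-110],"angular": [0,0,0],"grip": 30},
  {"dp": [0,0,-170],"angular": [0,0,0],"grip": 30},
  {"dp": [-60,0,-190],"angular": [0,0,0],"grip": 30},
  {"dp": [-120,0,-190],"angular": [0,0,0],"grip": 30},
  {"dp": [-180,0,-190],"angular": [0,0,0],"grip": 30},
  {"dp": [-210,0,-190],"angular": [0,0,0],"grip": 30},
])

```text
time: 49.95
ee_pos: [0.3916, 0.0168, 0.3203]
ee_rot: [-3.141, -0.034, 0.004]
force: [0.5, 0.1, 0.4]
grip_width: 0.0264
```

play_rows([
  {"dp": [0,60,0],"angular": [0,0,0],"grip": 30},
  {"dp": [10,120,0],"angular": [0,0,0],"grip": 30},
  {"dp": [10,180,0],"angular": [0,0,0],"grip": 30},
  {"dp": [10,240,0],"angular": [0,0,0],"grip": 30},
  {"dp": [10,300,0],"angular": [0,0,0],"grip": 30},
  {"dp": [10,300,0],"angular": [0,0,0],"grip": 30},
])

```text
time: 50.7
ee_pos: [0.4102, -0.2862, 0.3198]
ee_rot: [-3.141, -0.026, 0.005]
force: [0.1, 1.1, -0.0]
grip_width: 0.0265
```

```bash
python3 - <<'E'
from h import *
st()
p,d=snap("t20","top",150,120,240,170,3.3)
snap("s20","scene",120,130,260,190,3)
E
```

```text
t 50.7 tcp [ 0.4102 -0.2862  0.3198] grasp L [-184.5 -324.2  313.8] xang 0.9 q [-0.66 -0.1   1.89 -0.    1.35  0.9 ] F [ 0.1  1.1 -0. ] gw 0.0265
```

View pics/t20.png

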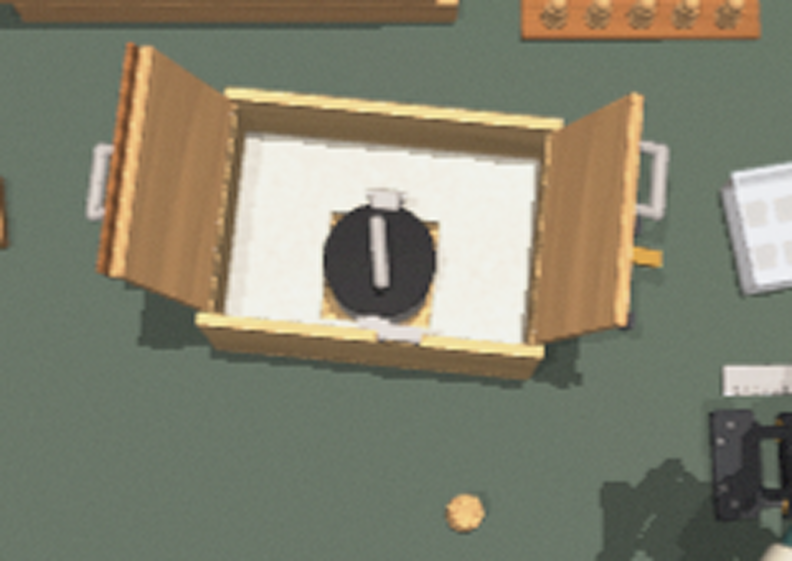

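View pics/s20.png

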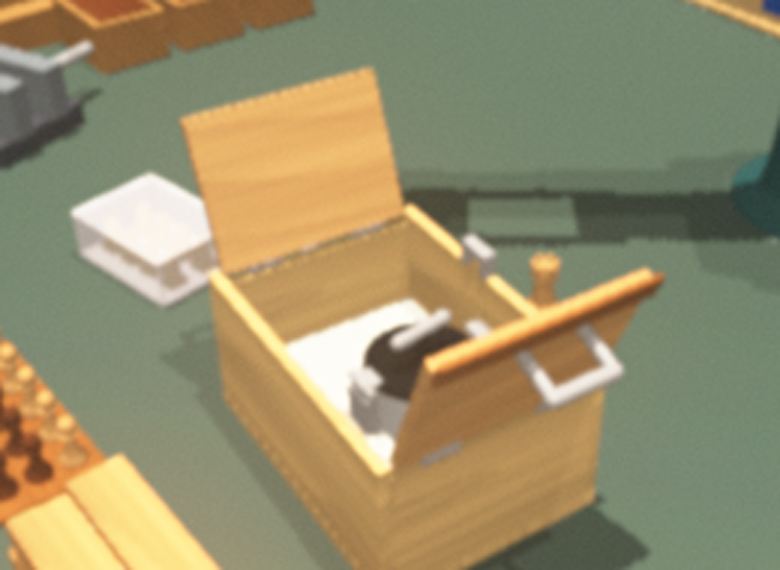

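View pics/t20_full.png

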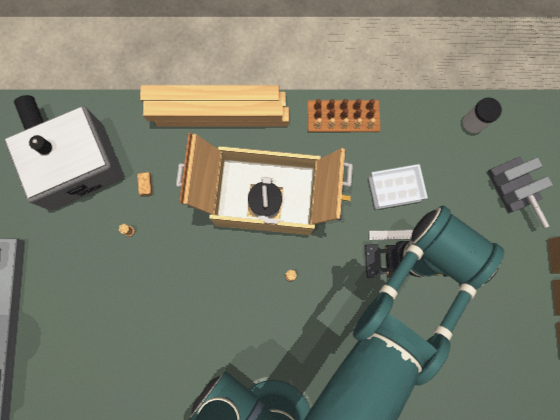

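```bash
python3 - <<'E'
from h import *
for t in("t4","t20"):
    p=cv2.imread(f"pics/{t}_full.png").astype(int);g=p.mean(2)
    m=np.zeros(g.shape,np.uint8);m[184:209,258:272]=(g[184:209,258:272]>110)
    k,l,s,c=cv2.connectedComponentsWithStats(m)
    i=l[196,265]; q=np.argwhere(l==i)[:,::-1].astype(float); q-=q.mean(0)
    w,v=np.linalg.eigh(q.T@q); d=v[:,1]*np.sign(-v[1,1]); print(t,len(q),c[i],np.degrees(np.arctan2(-d[0],-d[1])))
d4=cv2.absdiff(cv2.imread("pics/t4_full.png"),cv2.imread("pics/t20_full.png")).max(2)[183:212,245:285];print((d4>40).sum())
E
```

```text
t4 101 [264.44554455 195.69306931] 6.664523981054279
t20 101 [264.40594059 195.72277228] 4.795222202542444
9
```

```bash
python3 - <<'E'
from h import *
print(ctrl.hand_in())
E
```

```text
the job is handed in; nothing more can be done
None
```

The job is done and handed in at about 51 s of the 210 s allowed. Three loose finials were present, and all three are in the jar with the cap screwed home.

I drew the bolt, opened the active leaf and then the passive one, and unscrewed the cap and swung it back. The finials then went in one at a time. I pushed the cap forward until it dropped onto the jar, then screwed it home.

- **Finials:** Finial 2 was knocked about 38 mm aside during the run, so I found it again before picking it up. No slip showed in the grip readings. Two finials stand in the jar and the third leans, and all sit below the rim. None are left on the shelf in the final views.
- **Cap:** The turn ended against its stop, with the wrist torque rising to 0.32 N·m against the stated 0.05 N·m friction. In the top image the bar's angle measured about 2° further clockwise than before it was unscrewed. The estimate is from a bar only about 100 pixels in area, so the difference may just be error. Both checks suggest it is fully home.
- **Leaves and other items:** Both leaves stand open. I saw no change in the rooks, case or cork block in the final views. The arm partly hid the rule and covered the drum in the last top view. No move was made near either of them.

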